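Lay out the power parts on an amplifier chassis

TASK

Lay out the loose parts on the amplifier chassis ('in front of' means on the chassis's knob side): lay the ring transformer flat directly in front of the mains inlet, and stand the heatsink, fins up and square to the block, directly in front of the speaker terminals, each centred on its block with a gap of about 30 mm left for wiring. Set the clamp disc, bolt up, centred on top of the transformer, and stand the tall capacitor upright on the chassis between the transformer and the heatsink, midway and in line with them. Let go of everything, and leave the short capacitor, the tin and the battery where they lie.

Things in the scene. Friction and masses are not known exactly. Their poses are not given: they have to be found in the camera images.
- chassis: Fixed bare-aluminium amplifier chassis, a plain closed box 160 mm deep (x) by 300 mm wide (y) by 40 mm high with a flat top on which parts are set; four black knobs on its front face (-x side, towards the robot; they stand out 10 mm). Origin: centre of its underside on the bench; x points from front to back, z up. It may be turned up to 0.2 rad. The two blocks below sit on its top near the back edge, 170 mm apart; which is left and which is right changes.
- inlet: Mains inlet: plain black block fixed on the chassis top near the back edge, 26 mm deep (x), 48 mm wide (y), 28 mm high, a small grey rectangle on its top. Origin: centre of its underside, on the chassis top (40 mm above the bench). Axes parallel to the chassis's: -x points to the front of the chassis; the front face is 13 mm in front of the origin.
- terminals: Speaker terminals: black block fixed on the chassis top near the back edge, 46 mm deep (x), 60 mm wide (y), 16 mm high, with four steel posts 14 mm across standing 12 mm higher. Origin: centre of its underside, on the chassis top (40 mm above the bench). Axes parallel to the chassis's: -x points to the front; the front face is 23 mm in front of the origin.
- toroid: Ring transformer: loose copper-wound ring lying flat, 60 mm outside diameter, 24 mm hole, 32 mm high, 0.22 to 0.39 kg. Origin: centre of its underside; z up.
- clamp_disc: Clamp disc: loose steel disc 46 mm across, 4 mm thick at the rim and 7 mm near the middle, with a dark round bolt 16 mm across standing in its centre up to 26 mm above the underside (handle it by the bolt); flat underside, 70 g. Origin: centre of its underside; z up along the bolt.
- heatsink: Heatsink: loose aluminium block, 40 mm (its x) by 50 mm (its y) by 34 mm high, seven upright fins running along its x; the outer fins' flat faces are 50 mm apart. About 0.08 to 0.15 kg. Origin: centre of its underside; z up. Starts turned up to 0.4 rad.
- tall_capacitor: Tall can capacitor: loose upright dark cylinder with an aluminium top, 35 mm diameter, 50 mm high, 0.05 to 0.11 kg. Origin: centre of its underside; z up.
- short_capacitor: Bystander, loose: small can capacitor of the same look, 25 mm diameter, 25 mm high. Origin: centre of its underside.
- flux_tin: Bystander, loose: round tin with a white lid, 50 mm diameter, 22 mm high. Origin: centre of its underside.
- battery: Bystander, loose: blue block battery lying flat, 46 mm (x) by 26 mm (y) by 17 mm high. Origin: centre of its underside.
Mind the look-alikes: they are no part of the job. What is shaped like the clamp_disc but turquoise is not meant. Of the things shaped like the toroid, the copper one is meant.

How it is judged:
By the outcome, as a careful person would: the job done as asked, in the order asked, and still so for the second after the job is handed in, with the robot touching nothing.
It also fails if it takes over 102 s, if anything falls off the work surface, if the arm or the gripper's body presses on something with over 40 N, if the wrist force passes 120 N, or if a joint passes its speed limit or range.

ROBOT

A 6-joint arm with a two-finger parallel gripper is mounted at the origin on the work surface. World frame = base frame: x ahead of the robot, y to its left, z up, the work surface at z = 0. Lengths are in m, angles in degrees, forces in N, time in s.
With the tool pointing down it reaches from about 0.4 to 0.825 m from the base axis. Payload 7 kg.
Tool frame: the origin (TCP) lies midway between the tips of the shut fingers; the grasp point (between the pads) lies 19 mm behind it; x points along the fingers, z is the direction in which the jaws open and shut, and the axes are right-handed (so a half turn about x gives the same grasp; the last joint's range is limited). The gripper opens to 88 mm and grips with 3 to 60 N. Pads are 19 mm wide; open, the fingers measure 130 mm over their backs; the gripper's body (78 mm by 193 mm) begins 47 mm behind the grasp point.
Start: joints at [-50.816, 20.546, 0.682, 0, -70.136, -16.507], TCP at [0.26, -0.623, 0.227] pointing down, gripper open.
Joint ranges: [-176.03, 176.03], [-82.01, 121.73], [-58.28, 71.71], [-173.87, 95.51], [-174.79, -0.11], [-173.66, 173.66]. Speed limits (degrees/s): [136.94, 136.94, 172.46, 180, 180, 180].

INTERFACE

Orientations are given as [roll, pitch, yaw] about the fixed x, y, z axes, in that order (R = Rz(yaw) Ry(pitch) Rx(roll)).
In Python, from plant import get_state, capture, close_job gives the robot as it stands.
- The arm moves only by the tool play_rows, never from a script. Its argument "series" is one flat list of numbers, 4 for each row, row after row: the shift along the tool's x, y, z in m, then the turn about the tool's x in rad. In form: [tx, ty, tz, spin, tx, ty, tz, spin, ...]. A call has exactly 5 rows; each row shifts and turns the commanded pose from where the row before left it, along the tool's axes as they then stand; what a row does not reach is not made up. A row lasts 1/12 s, in which the tool goes at most 41.7 mm and 7.16 degrees, less where a joint would pass 70% of its speed; a pose out of reach is approached as far as the arm can. A call is refused whole if a number of a shift passes 0.0417 or a number of a turn 0.125, either way. A call with a gripper value outside its range is refused whole. "jaw" is the opening in per cent of the stroke, from 0 (shut) to 100 (fully open), set as the call begins (left out, the last holds). The fingers move at their own pace and stop on an object; "squeeze" is the grip in N (left out, the last holds). Time passes only in rows, so rows that do not move let the fingers close, or fill a call up. It gives the time, the measured TCP pose, the force and the opening at its end, in the units of the state.
- get_state(): the state, without advancing time (a new reading comes with each control period).
- capture(name): name is "side" or "top" or "wrist"; returns a dict with "img" (400x640x3 uint8, blue, green, red), "K" (3x3 intrinsics, pixels), "world_from_camera" (4x4, takes a point from camera to world coordinates). Camera axes: x right, y down, z forward; pixel columns grow to the right and rows downward; lengths in m; the calibration is good to about 2 mm. A picture is of the moment at which its call begins. There is no depth.
- close_job(): hands the job in, once; it reports no verdict.
The state is a dict: "time_s": time; "joints": joint angles; "qd": joint speeds; "joint_torque": joint torques, N m; "tcp_pos": TCP position; "eef_rot": TCP orientation; "contact_force": force on the tool from outside, world axes, zero at the start; "moment": the same for the moment, N m; "gripper_width": finger opening in m.
Only numpy, scipy, OpenCV 4.12 (cv2) and the standard library are available. Lean on these libraries where they do the work, as an engineer would, in place of code of your own. Each camera call takes 0.05 s, during which the arm holds its last target.

## Working session

There is one attempt and no reset: what is moved stays moved. The work goes in short steps, Python scripts to look and compute and a tool call to move; the robot and the scene stay as the last step left them, time stands still between calls to the robot, and variables do not carry over. Pictures are saved under pics/ and viewed, and the job is handed in when it is done.

Besides the shell and the picture viewer there is one more tool, called after "Call:" as a command line: name --argument value ..., lists and objects as JSON in quotes. play_rows: Moves the arm, as the interface text tells. Its arguments: {"type":"object","properties":{"series":{"type":"array","items":{"type":"number"}},"jaw":{"type":"number"},"squeeze":{"type":"number"}},"required":["series"]}

```bash
mkdir -p pics; ls
python3 - <<'E'
from plant import *
import cv2,numpy as np
print(get_state())
for n in ["top","side","wrist"]:
    c=capture(n); cv2.imwrite(f"pics/a_{n}.png",c["img"]); print(n,c["K"].tolist(),np.round(c["world_from_camera"],4).tolist())
E
```

```text
pics
{'time_s': 0.0, 'joints': array([-5.08135359e+01,  2.05908656e+01,  6.34627923e-01, -2.14212738e-02,
       -7.01351394e+01, -1.65072128e+01]), 'qd': array([-0.04557339,  0.04843064,  0.08849174, -0.14460549, -0.02756426,
       -0.09284828]), 'joint_torque': array([ 2.75791681e-03, -5.82715380e+01,  2.93055975e+01,  6.99669912e+00,
        7.02558857e-03, -1.46841026e-04]), 'tcp_pos': array([ 0.26006337, -0.62236753,  0.22563151]), 'eef_rot': array([  4.08078522,  89.90642964, 116.75274147]), 'contact_force': array([ 0.86166464, -0.09671127, -1.07594412]), 'moment': array([ 0.02171287, -0.01358372,  0.03957418]), 'gripper_width': 0.08737473127982304}
top [[409.2556106506981, 0.0, 318.82128779724565], [0.0, 409.2556106506981, 199.54418544714244], [0.0, 0.0, 1.0]] [[-0.0231, -0.9853, 0.169, 0.3491], [-0.9992, 0.0175, -0.0346, 0.0164], [0.0311, -0.1697, -0.985, 1.0283], [0.0, 0.0, 0.0, 1.0]]
side [[373.83754526856006, 0.0, 313.42001732325406], [0.0, 373.83754526856006, 198.2566248855171], [0.0, 0.0, 1.0]] [[0.9767, -0.1252, 0.1742, 0.3752], [-0.2142, -0.5253, 0.8235, -0.7272], [-0.0116, -0.8417, -0.5399, 0.5317], [0.0, 0.0, 0.0, 1.0]]
wrist [[278.1502783866455, 0.0, 321.29179058649623], [0.0, 278.1502783866455, 195.94584017589017], [0.0, 0.0, 1.0]] [[-0.3859, 0.8942, 0.2268, 0.2005], [0.9225, 0.3737, 0.0961, -0.6481], [0.0012, 0.2463, -0.9692, 0.384], [0.0, 0.0, 0.0, 1.0]]
```

View pics/a_top.png

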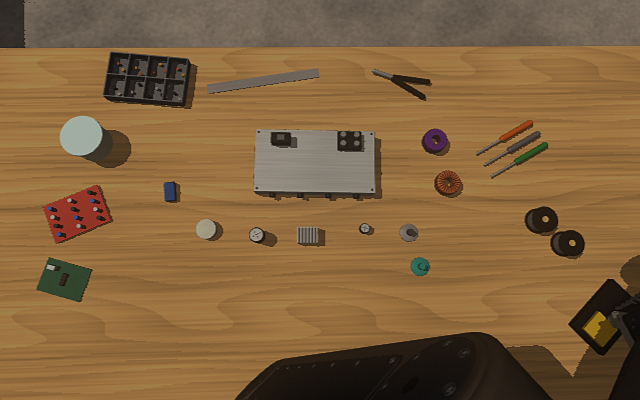

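View pics/a_side.png

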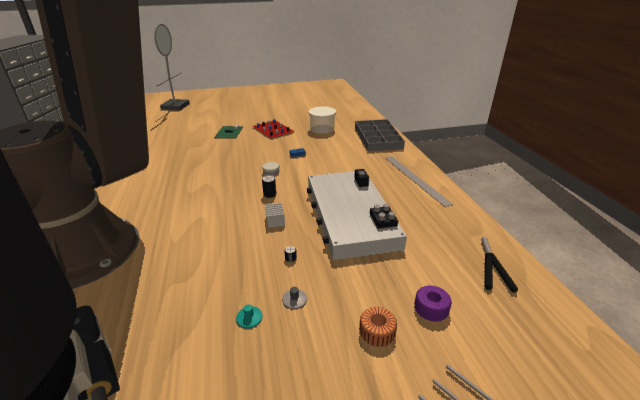

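View pics/a_wrist.png

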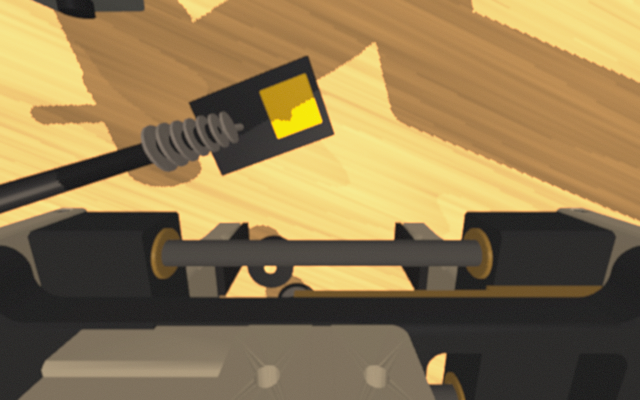

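The top view shows: chassis corners about (256,130)–(377,195), inlet (281,138) left, terminals (350,140) right, copper toroid (448,182), purple decoy (434,140), steel disc (408,232), turquoise decoy (420,266), heatsink (308,235), tall capacitor (257,235), short one (364,229), tin (206,230), battery (170,192). In the side view the same order appears.

Run:
```python
import cv2
t=cv2.imread("pics/a_top.png"); s=cv2.imread("pics/a_side.png")
cv2.imwrite("pics/b1.png",cv2.resize(t[120:280,240:400],None,fx=5,fy=3.75*5/3.75*0.75,interpolation=cv2.INTER_CUBIC)[:600])
cv2.imwrite("pics/b1.png",cv2.resize(t[120:270,240:390],(600,600),interpolation=cv2.INTER_CUBIC))
cv2.imwrite("pics/b2.png",cv2.resize(t[160:280,345:475],(650,600),interpolation=cv2.INTER_CUBIC))
cv2.imwrite("pics/b3.png",cv2.resize(s[165:265,250:410],(800,500),interpolation=cv2.INTER_CUBIC))
```

```text
(no output)
```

View pics/b1.png

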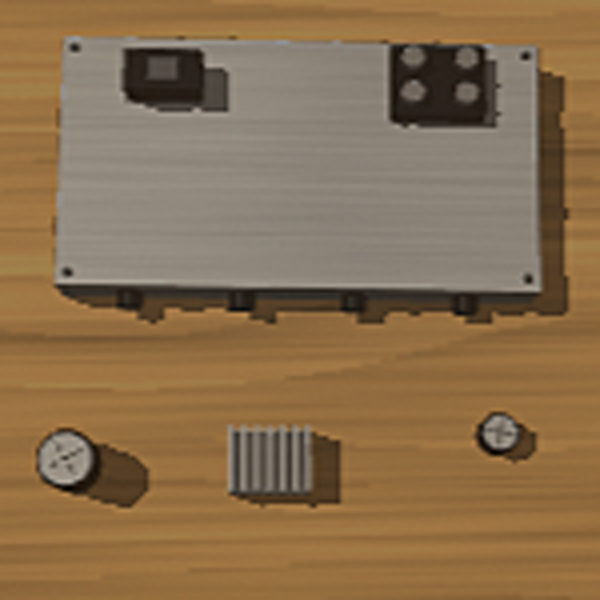

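View pics/b2.png

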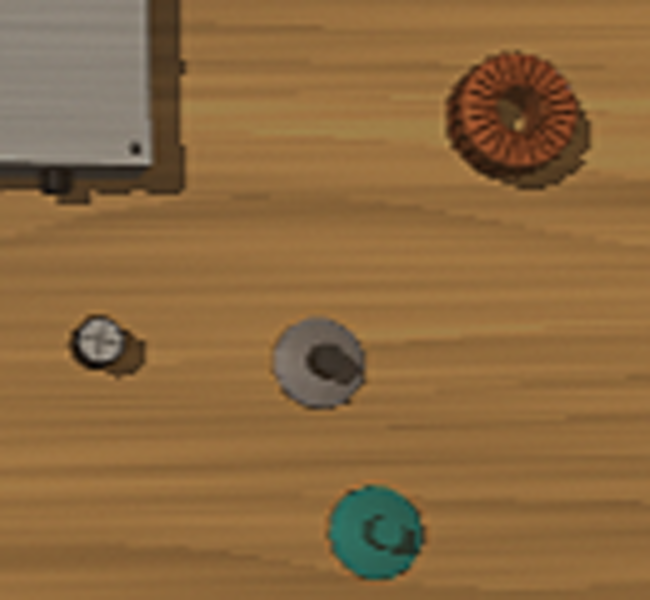

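View pics/b3.png

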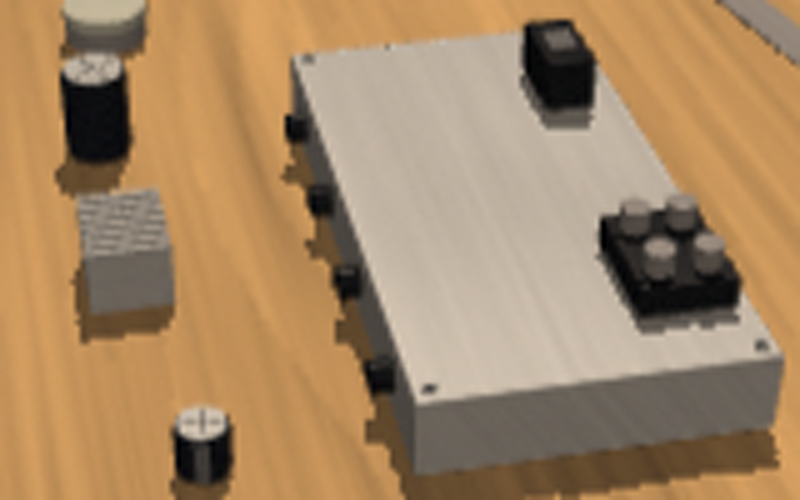

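```bash
cat > h.py <<'E'
import numpy as np,cv2
from scipy.spatial.transform import Rotation as Ro
def ray(c,uv,z):
    K,T=np.array(c["K"]),np.array(c["world_from_camera"])
    d=T[:3,:3]@np.linalg.inv(K)@np.array([uv[0],uv[1],1.]); o=T[:3,3]
    return (o+d*(z-o[2])/d[2])
def proj(c,p):
    K,T=np.array(c["K"]),np.array(c["world_from_camera"])
    q=K@(T[:3,:3].T@(np.array(p)-T[:3,3])); return q[:2]/q[2]
E
python3 - <<'E'
from h import *; from plant import *
import pickle
c={n:capture(n) for n in("top","side")}
pickle.dump(c,open("cams.pkl","wb"))
t=c["top"]; s=c["side"]
def B1(u,v): return (240+(u+.5)/4-.5,120+(v+.5)/4-.5)
def B2(u,v): return (345+(u+.5)/5-.5,160+(v+.5)/5-.5)
def B3(u,v): return (250+(u+.5)/5-.5,165+(v+.5)/5-.5)
P={}
def pr(n,cam,uv,z): print(n,np.round(ray(cam,uv,z)*1000,1)[:2])
for n,u in dict(TL=(65,38),TR=(537,44),BR=(541,291),BL=(57,286)).items(): pr("ch "+n,t,B1(*u),.04)
for n,u in dict(l=(293,59),bl=(418,402),br=(783,354)).items(): pr("chS "+n,s,B3(*u),.04)
for u in [(413,57),(466,57),(411,91),(466,92)]: pr("post",t,B1(*u),.068)
for u in [(634,205),(681,202),(709,240),(660,244)]: pr("postS",s,B3(*u),.068)
pr("inlet",t,B1(162,68),.068);pr("inletS",s,B3(560,38),.068)
pr("cap",t,B1(67,459),.05);pr("capS",s,B3(95,68),.05)
for u in [(229,427),(311,428),(311,492),(230,493)]: pr("hs",t,B1(*u),.034)
for u in [(77,195),(157,190),(170,247),(85,256)]: pr("hsS",s,B3(*u),.034)
pr("tor",t,B2(518,109),.032); pr("disc",t,B2(320,362),.004)
# masks in side: toroid, disc
img=s["img"]; cv2.imwrite("pics/b4.png",cv2.resize(img[270:370,230:410],(720,400),interpolation=cv2.INTER_CUBIC))
E
```

```text
ch TL [701.1 135.9]
ch TR [ 693.6 -162. ]
ch BR [ 534.2 -157.2]
ch BL [542.5 140.3]
chS l [543.6 132.1]
chS bl [ 535.3 -158.8]
chS br [ 692.5 -163.4]
post [676.4 -80.1]
post [ 676.  -112.8]
post [654.7 -78.2]
post [ 653.6 -111.9]
postS [654.5 -81.8]
postS [675.7 -84.4]
postS [ 676.4 -114.9]
postS [ 654.8 -112.9]
inlet [671.3  73.6]
inletS [671.9  72.5]
cap [435.5 132.7]
capS [437.6 129.5]
hs [454.4  36.5]
hs [452.8 -13.4]
hs [413.9 -12.5]
hs [414.4  36.5]
hsS [416.8  35.8]
hsS [455.1  31.2]
hsS [454.1 -18. ]
hsS [414.9 -16.1]
tor [ 560.6 -345.2]
disc [ 437.8 -244.3]
```

View pics/b4.png

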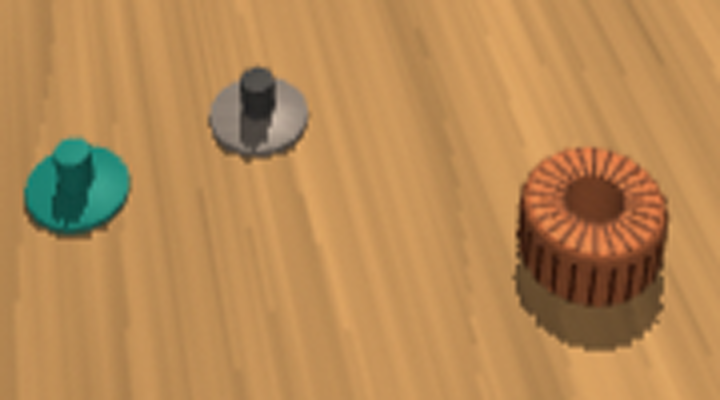

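```bash
cat >> h.py <<'E'
def Rt(s): return Ro.from_euler("xyz",s["eef_rot"],degrees=True).as_matrix()
def plan(pts,yaw=None,vmax=.036,spmax=.11,acc=.012):
    """pts: list of world xyz waypoints (each a stop); yaw: world angle(deg) wanted for tool z (mod 180), spun in first leg.
    prints rows (calls of 5)"""
    from plant import get_state
    s=get_state(); R=Rt(s); p=np.array(s["tcp_pos"]); rows=[]
    cur=np.degrees(np.arctan2(R[1,2],R[0,2])); print("zyaw",round(cur,2),"xdir",np.round(R[:,0],3),"j6",round(s["joints"][5],1))
    sp=0.
    if yaw is not None:
        d=(yaw-cur+90)%180-90   # world yaw change; tool x down => spin=-d
        sp=-np.radians(d)
    for i,q in enumerate(pts):
        q=np.array(q,float); D=q-p; L=np.linalg.norm(D)
        # trapezoid profile
        n=1
        while True:
            w=np.minimum(np.minimum(np.arange(1,n+1),np.arange(n,0,-1))*acc,vmax)
            if w.sum()>=L and (i>0 or abs(sp)/n<=spmax): break
            n+=1
        w=w/w.sum(); n5=n
        for k in range(n):
            ds=sp/n if i==0 else 0
            t=R.T@(D*w[k]); rows.append([*np.round(t,4),round(ds,4)])
            R=R@Ro.from_rotvec([ds,0,0]).as_matrix()
        p=q
    while len(rows)%5: rows.append([0,0,0,0])
    for i in range(0,len(rows),5): print([float(x) for r in rows[i:i+5] for x in r])
E
python3 - <<'E'
from h import *; import pickle
c=pickle.load(open("cams.pkl","rb")); s=c["side"]
print(ray(s,(230+594.5/4-.5,270+204.5/4-.5),.032),ray(s,(230+259.5/4-.5,270+117.5/4-.5),.004))
plan([[.56,-.346,.20],[.56,-.346,.10]],yaw=90)
E
```

```text
[ 0.56003394 -0.35152318  0.032     ] [ 0.43778365 -0.24963589  0.004     ]
zyaw 112.67 xdir [-0.     0.001 -1.   ] j6 -16.5
[0.0007, -0.0106, 0.0039, 0.0283, 0.0015, -0.0211, 0.0084, 0.0283, 0.0022, -0.0312, 0.0134, 0.0283, 0.0022, -0.0308, 0.0143, 0.0283, 0.0022, -0.0304, 0.0152, 0.0283]
[0.0022, -0.03, 0.016, 0.0283, 0.0022, -0.0295, 0.0169, 0.0283, 0.0022, -0.029, 0.0177, 0.0283, 0.0022, -0.0285, 0.0185, 0.0283, 0.0022, -0.028, 0.0193, 0.0283]
[0.0022, -0.0274, 0.0201, 0.0283, 0.0022, -0.0269, 0.0208, 0.0283, 0.0015, -0.0175, 0.0144, 0.0283, 0.0007, -0.0085, 0.0074, 0.0283, 0.0111, -0.0, -0.0, 0.0]
[0.0222, -0.0, -0.0, 0.0, 0.0333, -0.0, -0.0, 0.0, 0.0222, -0.0, -0.0, 0.0, 0.0111, -0.0, -0.0, 0.0, 0.0, 0.0, 0.0, 0.0]
```

Call:
play_rows --series '[0, 0, 0, 0.085, 0, 0, 0, 0.085, 0, 0, 0, 0.085, 0, 0, 0, 0.085, 0, 0, 0, 0.083]' --jaw 100

```text
time_s: 0.67
tcp_pos: [0.2602, -0.6227, 0.2264]
eef_rot: [29.7, 90.0, 117.9]
contact_force: [-0.2, -0.2, 0.6]
gripper_width: 0.0875
```

```bash
cat >> h.py <<'E'
def d(x,y,z):
    from plant import get_state
    s=get_state(); R=Rt(s); p=np.array(s["tcp_pos"])
    print("t",round(s["time_s"],2),"tcp",np.round(p,4),"zyaw",round(np.degrees(np.arctan2(R[1,2],R[0,2])),2),"w",round(s["gripper_width"],4),"F",np.round(s["contact_force"],1))
    print("tool delta",np.round(R.T@(np.array([x,y,z])-p),4))
E
python3 -c "
from h import *
d(.56,-.348,.15)"
```

```text
t 0.67 tcp [ 0.2602 -0.6227  0.2264] zyaw 88.2 w 0.0875 F [-0.2 -0.2  0.6]
tool delta [ 0.0764 -0.291   0.284 ]
```

Call:
play_rows --series '[0.002, -0.01, 0.01, 0, 0.004, -0.018, 0.018, 0, 0.006, -0.024, 0.023, 0, 0.006, -0.024, 0.023, 0, 0.006, -0.024, 0.023, 0]'

```text
time_s: 1.08
tcp_pos: [0.3637, -0.5272, 0.2022]
eef_rot: [-45.9, 90.0, 42.6]
contact_force: [1.4, 0.3, 0.4]
gripper_width: 0.0873
```

Call:
play_rows --series '[0.006, -0.024, 0.023, 0, 0.006, -0.024, 0.023, 0, 0.006, -0.024, 0.023, 0, 0.006, -0.024, 0.023, 0, 0.006, -0.024, 0.023, 0]'

```text
time_s: 1.5
tcp_pos: [0.4871, -0.4151, 0.1723]
eef_rot: [-66.5, 90.0, 22.1]
contact_force: [0.8, -0.4, -0.2]
gripper_width: 0.0876
```

Call:
play_rows --series '[0.006, -0.024, 0.023, 0, 0.006, -0.024, 0.023, 0, 0.006, -0.014, 0.015, 0, 0.004, -0.009, 0.011, 0, 0, 0, 0, 0]'

```text
time_s: 1.92
tcp_pos: [0.5601, -0.3442, 0.1492]
eef_rot: [60.3, 89.9, 149.0]
contact_force: [-0.1, -0.6, 0.1]
gripper_width: 0.0873
```

```bash
python3 -c "
from h import *
from plant import *
d(.56,-.348,.15)
c=capture('wrist');cv2.imwrite('pics/w1.png',c['img'])
import pickle;pickle.dump(c,open('w1.pkl','wb'))
print(np.round(c['world_from_camera'],3))
"
```

```text
t 1.92 tcp [ 0.5601 -0.3442  0.1492] zyaw 88.64 w 0.0873 F [-0.1 -0.6  0.1]
tool delta [-0.0008 -0.     -0.0038]
[[ 0.023  0.969  0.245  0.496]
 [ 1.    -0.023 -0.005 -0.343]
 [ 0.001  0.245 -0.969  0.308]
 [ 0.     0.     0.     1.   ]]
```

View pics/w1.png

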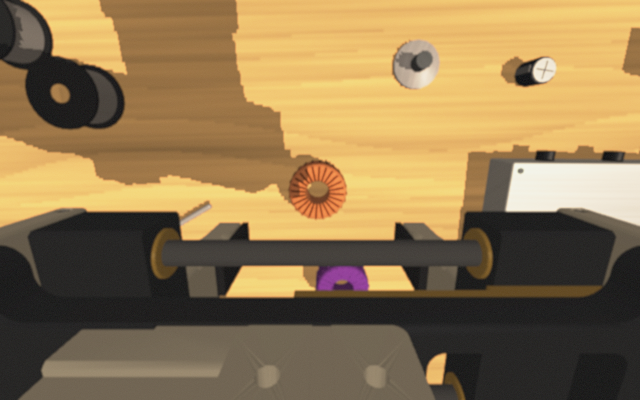

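Wrist view: copper toroid at (318,189), disc at (416,64), short capacitor (540,70), purple ring (342,280).

```bash
python3 -c "
from h import *
import pickle
c=pickle.load(open('w1.pkl','rb'))
im=c['img'];h=cv2.cvtColor(im,cv2.COLOR_BGR2HSV)
r=im[150:230,280:360]
cv2.imwrite('pics/w1z.png',cv2.resize(r,(560,560),interpolation=cv2.INTER_CUBIC))
cv2.imwrite('pics/w1d.png',cv2.resize(im[30:100,380:450],(560,560),interpolation=cv2.INTER_CUBIC))
print(ray(c,(318,189),.032),ray(c,(416,64),.004), ray(c,(485.5,162),.04),ray(c,(512,163),.04))
for p in [(.5604,-.348,.032),(.5604,-.348,0)]: print(proj(c,p))
"
```

```text
[ 0.5578323 -0.3474649  0.032    ] [ 0.43768997 -0.24606301  0.004     ] [ 0.53315321 -0.18538318  0.04      ] [ 0.53471617 -0.15971824  0.04      ]
[317.54027582 191.47269386]
[317.88934304 184.96911904]
```

View pics/w1z.png

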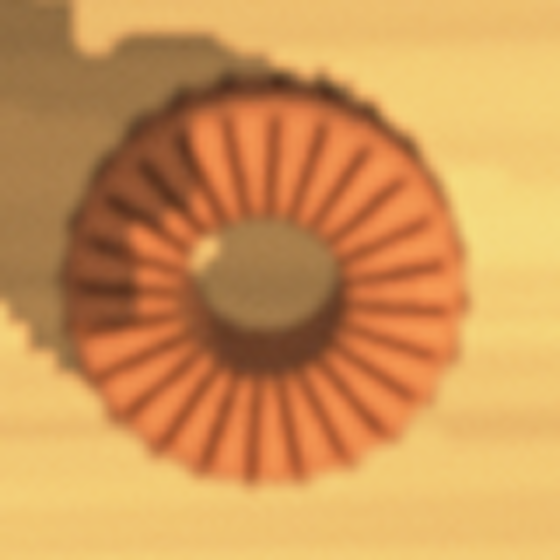

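View pics/w1d.png

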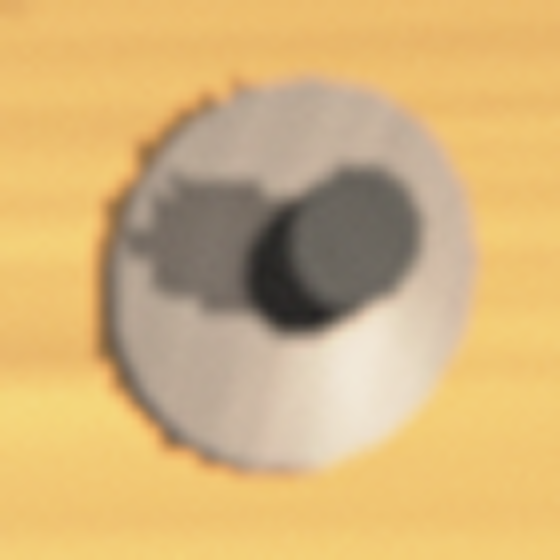

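Call:
play_rows --series '[0.01, 0, -0.001, 0, 0.02, 0, -0.001, 0, 0.03, 0, -0.001, 0, 0.03, 0, -0.0008, 0, 0.025, 0, 0, 0]'

```text
time_s: 2.38
tcp_pos: [0.5571, -0.3516, 0.0337]
eef_rot: [44.1, 90.0, 132.4]
contact_force: [0.0, 0.5, -1.4]
gripper_width: 0.0874
```

Call:
play_rows --series '[0.015, 0, 0, 0, 0.008, 0, 0, 0, 0.004, 0, 0, 0, 0, 0, 0, 0, 0, 0, 0, 0]'

```text
time_s: 2.8
tcp_pos: [0.5591, -0.3513, 0.0095]
eef_rot: [-114.5, 89.9, -26.1]
contact_force: [0.3, 0.4, -0.2]
gripper_width: 0.0876
```

Call:
play_rows --series '[0, 0, 0, 0, 0, 0, 0, 0, 0, 0, 0, 0, 0, 0, 0, 0, 0, 0, 0, 0]' --jaw 50 --squeeze 30

```text
time_s: 3.22
tcp_pos: [0.5589, -0.3504, 0.009]
eef_rot: [-86.1, 90.0, 2.4]
contact_force: [0.2, 2.6, 0.8]
gripper_width: 0.0595
```

Call:
play_rows --series '[0, 0, 0, 0, 0, 0, 0, 0, 0, 0, 0, 0, 0, 0, 0, 0, 0, 0, 0, 0]'

```text
time_s: 3.63
tcp_pos: [0.5589, -0.3505, 0.0089]
eef_rot: [-90.6, 90.0, -2.2]
contact_force: [0.0, 2.7, 5.0]
gripper_width: 0.0575
```

Call:
play_rows --series '[-0.005, 0, 0, 0, -0.012, 0, 0, 0, -0.02, 0, 0, 0, -0.025, 0, 0, 0, -0.025, 0, 0.005, 0]'

```text
time_s: 4.05
tcp_pos: [0.5581, -0.3462, 0.0964]
eef_rot: [85.3, 89.9, 173.7]
contact_force: [0.3, 0.1, -1.5]
gripper_width: 0.0575
```

```bash
python3 -c "
from h import *
d(.5975,.075,.11)
"
```

```text
t 4.05 tcp [ 0.5581 -0.3462  0.0964] zyaw 88.4 w 0.0575 F [ 0.3  0.1 -1.5]
tool delta [-0.0136 -0.0276  0.4221]
```

Call:
play_rows --series '[-0.005, -0.002, 0.015, 0, -0.003, -0.002, 0.025, 0, -0.002, -0.002, 0.032, 0, -0.002, -0.002, 0.032, 0, -0.002, -0.002, 0.032, 0]'

```text
time_s: 4.47
tcp_pos: [0.572, -0.2085, 0.1097]
eef_rot: [61.1, 90.0, 149.5]
contact_force: [0.4, 0.5, -2.1]
gripper_width: 0.0575
```

Call:
play_rows --series '[0, -0.002, 0.032, 0, 0, -0.002, 0.032, 0, 0, -0.002, 0.032, 0, 0, -0.002, 0.032, 0, 0, -0.002, 0.032, 0]'

```text
time_s: 4.88
tcp_pos: [0.5864, -0.0485, 0.1097]
eef_rot: [77.9, 90.0, 166.4]
contact_force: [0.8, -0.6, -1.9]
gripper_width: 0.0579
```

Call:
play_rows --series '[0, -0.002, 0.032, 0, 0, -0.002, 0.032, 0, 0, -0.002, 0.03, 0, 0, -0.0015, 0.02, 0, 0, 0, 0.012, 0]'

```text
time_s: 5.3
tcp_pos: [0.5977, 0.0781, 0.1096]
eef_rot: [-27.9, 90.0, 60.6]
contact_force: [0.1, -0.7, -2.7]
gripper_width: 0.0578
```

Call:
play_rows --series '[0, 0, 0, 0, 0, 0, 0, 0, 0, 0, 0, 0, 0, 0, 0, 0, 0, 0, 0, 0]'

```text
time_s: 5.72
tcp_pos: [0.5977, 0.0744, 0.1096]
eef_rot: [118.4, 90.0, -153.2]
contact_force: [-0.6, 0.2, -2.7]
gripper_width: 0.0579
```

```bash
python3 -c "
from h import *
from plant import *
import pickle
d(.5975,.075,.11)
for n in ['top','side','wrist']:
  c=capture(n);cv2.imwrite('pics/w2%s.png'%n,c['img'])
  pickle.dump(c,open('w2%s.pkl'%n,'wb'))
"
```

```text
t 5.72 tcp [0.5977 0.0744 0.1096] zyaw 88.37 w 0.0579 F [-0.6  0.2 -2.7]
tool delta [-0.0004  0.0002  0.0006]
```

View pics/w2wrist.png

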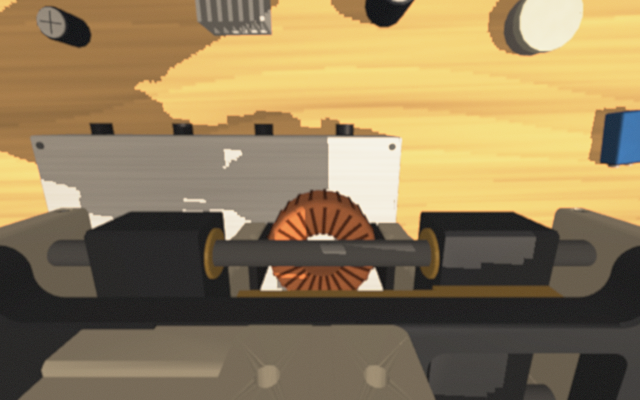

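View pics/w2side.png

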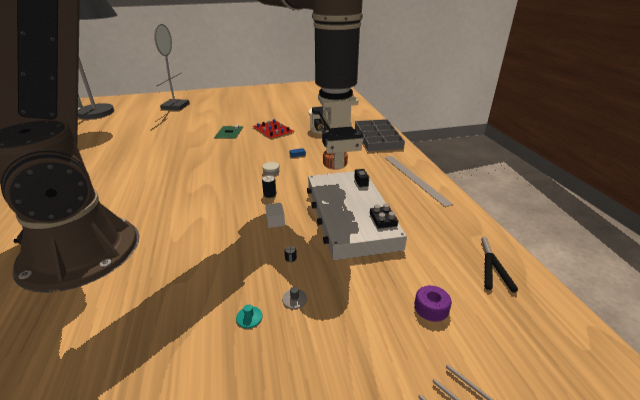

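The wrist view shows the toroid held level above the chassis with its front edge at (30..401,137); the side view agrees.

Call:
play_rows --series '[0.008, 0, 0.0005, 0, 0.015, 0, 0, 0, 0.015, 0, 0, 0, 0.01, 0, 0, 0, 0.006, 0, 0, 0]'

```text
time_s: 6.28
tcp_pos: [0.597, 0.0755, 0.0537]
eef_rot: [112.6, 89.9, -158.9]
contact_force: [-0.5, 0.2, -2.7]
gripper_width: 0.058
```

Call:
play_rows --series '[0.003, 0, 0, 0, 0.002, 0, 0, 0, 0.001, 0, 0, 0, 0, 0, 0, 0, 0, 0, 0, 0]'

```text
time_s: 6.7
tcp_pos: [0.5982, 0.0761, 0.0501]
eef_rot: [-67.3, 89.9, 21.1]
contact_force: [0.5, 0.2, -3.1]
gripper_width: 0.0578
```

```bash
python3 -c "
from h import *
import pickle
d(.5975,.075,.11)
c=pickle.load(open('w2wrist.pkl','rb'))
for u in [(30.5,136.5),(401,138),(39.5,146),(392,147)]: print(ray(c,u,.04))
"
```

```text
t 6.7 tcp [0.5982 0.0761 0.0501] zyaw 88.45 w 0.0578 F [ 0.5  0.2 -3.1]
tool delta [-0.0599  0.0006 -0.0011]
[ 0.53532683 -0.15690436  0.04      ]
[0.54478003 0.14012415 0.04      ]
[ 0.54298975 -0.15177536  0.04      ]
[0.55172488 0.13314957 0.04      ]
```

Call:
play_rows --series '[0.0006, 0, -0.0005, 0, 0.0005, 0, 0, 0, 0, 0, 0, 0, 0, 0, 0, 0, 0, 0, 0, 0]'

```text
time_s: 7.12
tcp_pos: [0.5982, 0.0755, 0.049]
eef_rot: [-76.0, 90.0, 12.4]
contact_force: [-1.3, -0.1, 3.1]
gripper_width: 0.058
```

Call:
play_rows --series '[0, 0, 0, 0, 0, 0, 0, 0, 0, 0, 0, 0, 0, 0, 0, 0, 0, 0, 0, 0]' --jaw 100

```text
time_s: 7.53
tcp_pos: [0.5978, 0.0755, 0.0483]
eef_rot: [110.3, 90.0, -161.3]
contact_force: [1.3, -0.4, 0.2]
gripper_width: 0.0846
```

Call:
play_rows --series '[0, 0, 0, 0, 0, 0, 0, 0, -0.01, 0, 0, 0, -0.02, 0, 0, 0, -0.03, 0, 0, 0]'

```text
time_s: 7.95
tcp_pos: [0.5962, 0.0749, 0.1073]
eef_rot: [111.6, 89.7, -160.0]
contact_force: [0.6, 0.7, 0.4]
gripper_width: 0.0877
```

Call:
play_rows --series '[-0.03, 0.01, -0.005, 0, -0.01, 0.02, -0.01, 0, 0, 0.03, -0.015, 0, 0, 0.03, -0.015, 0, 0, 0.03, -0.015, 0]'

```text
time_s: 8.37
tcp_pos: [0.4751, 0.0182, 0.1493]
eef_rot: [-64.3, 89.9, 24.2]
contact_force: [-0.7, 0.0, 0.5]
gripper_width: 0.0878
```

```bash
python3 -c "
from h import *
from plant import *
import pickle
d(.434,.0095,.12)
for n in ['top','side','wrist']:
  c=capture(n);cv2.imwrite('pics/w3%s.png'%n,c['img'])
  pickle.dump(c,open('w3%s.pkl'%n,'wb'))
"
```

```text
t 8.37 tcp [0.4751 0.0182 0.1493] zyaw 88.45 w 0.0878 F [-0.7  0.   0.5]
tool delta [ 0.0292  0.0409 -0.0099]
```

View pics/w3top.png

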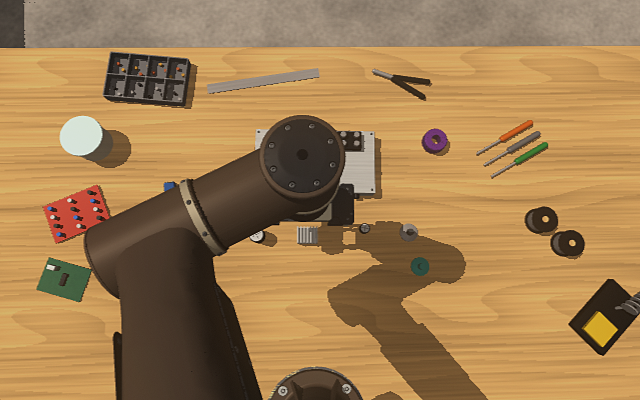

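View pics/w3wrist.png

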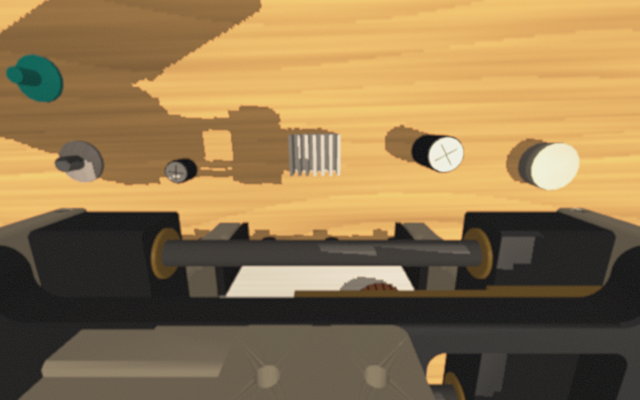

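Wrist view: heatsink at about (289..341,134..175), tall capacitor top (445,154), tin (555,165). The arm hides the placed toroid in the top view.

```bash
python3 -c "
from h import *
import pickle
c=pickle.load(open('w3wrist.pkl','rb'));im=c['img']
cv2.imwrite('pics/w3h.png',cv2.resize(im[120:190,275:355],(640,560),interpolation=cv2.INTER_CUBIC))
cv2.imwrite('pics/w3c.png',cv2.resize(im[120:190,400:480],(640,560),interpolation=cv2.INTER_CUBIC))
c=pickle.load(open('w3side.pkl','rb'));im=c['img']
cv2.imwrite('pics/w3s.png',cv2.resize(im[150:260,300:410],(600,600),interpolation=cv2.INTER_CUBIC))
"
```

```text
(no output)
```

View pics/w3h.png

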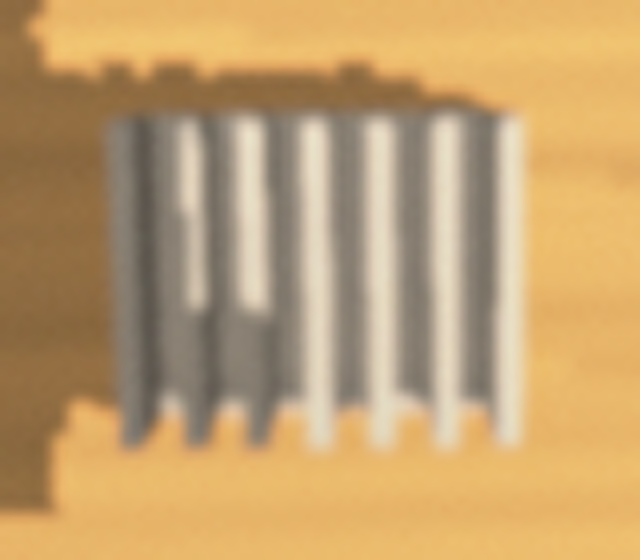

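View pics/w3s.png

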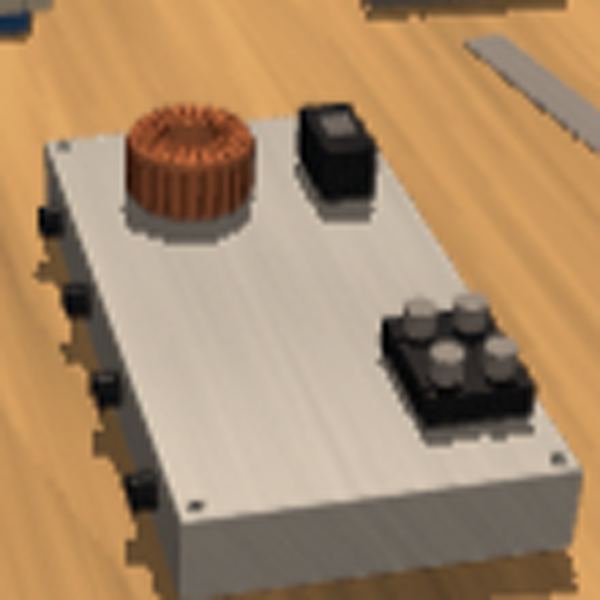

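View pics/w3c.png

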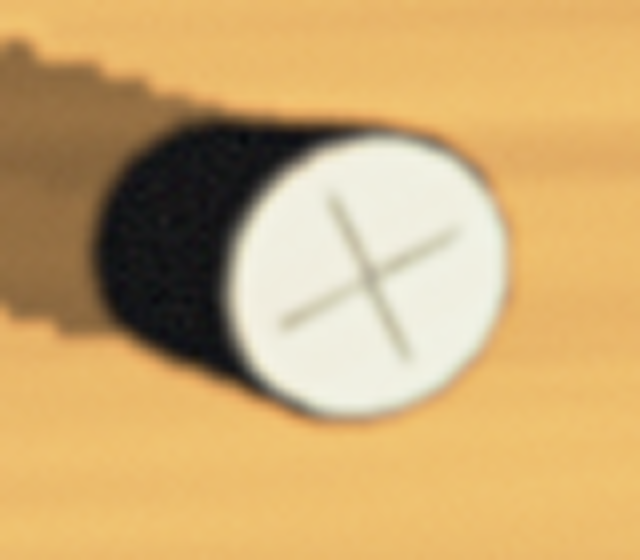

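```bash
python3 -c "
from h import *
import pickle
c=pickle.load(open('w3wrist.pkl','rb'))
W=lambda u,v:(275+(u+.5)/8-.5,120+(v+.5)/8-.5)
for u in [(108,117),(523,117),(523,449),(122,447)]: print('hs',ray(c,W(*u),.034))
print('cap',ray(c,(400+368.5/8-.5,120+275.5/8-.5),.05))
s=pickle.load(open('w3side.pkl','rb'));k=600/110
S=lambda u,v:(300+(u+.5)/k-.5,150+(v+.5)/k-.5)
print('tor',ray(s,S(191,143),.072),'hole',ray(s,S(190,137),.072),'inl',ray(s,S(340,124),.068))
# predicted px of ideal
for p in [(.5985,.075,.072),(.5985,.105,.072),(.5985,.045,.072),(.6285,.075,.072),(.5685,.075,.072)]:
  q=proj(s,p);print(((q[0]-300+.5)*k,(q[1]-150+.5)*k))
"
```

```text
hs [ 0.41455688 -0.01339765  0.034     ]
hs [0.4159445  0.03642125 0.034     ]
hs [0.4563365  0.03596254 0.034     ]
hs [ 0.45468925 -0.01394939  0.034     ]
cap [0.43590321 0.13237272 0.05      ]
tor [0.59767601 0.0635989  0.072     ] hole [0.59870441 0.06918185 0.072     ] inl [0.67249731 0.07170631 0.068     ]
(np.float64(186.81328561115512), np.float64(131.6237366530599))
(np.float64(170.51739881318574), np.float64(101.99080152825424))
(np.float64(203.98158800172908), np.float64(162.84309876880036))
(np.float64(248.9076849206435), np.float64(124.3238613935353))
(np.float64(124.03003908389553), np.float64(139.00459343134497))
```

Call:
play_rows --series '[0.01, 0.01, 0, 0, 0.02, 0.01, -0.001, 0, 0.02, 0.006, -0.001, 0, 0, 0, 0, 0, 0, 0, 0, 0]'

```text
time_s: 8.93
tcp_pos: [0.4505, 0.0175, 0.0987]
eef_rot: [136.4, 89.9, -135.1]
contact_force: [0.3, 0.5, 0.4]
gripper_width: 0.0873
```

```bash
python3 -c "
from h import *
d(.4354,.0113,.005)
"
```

```text
t 8.93 tcp [0.4505 0.0175 0.0987] zyaw 88.48 w 0.0873 F [0.3 0.5 0.4]
tool delta [ 0.0937  0.0149 -0.0065]
```

Call:
play_rows --series '[0.01, 0.007, -0.003, 0, 0.02, 0.008, -0.0035, 0, 0.02, 0, 0, 0, 0.02, 0, 0, 0, 0.013, 0, 0, 0]'

```text
time_s: 9.35
tcp_pos: [0.4367, 0.012, 0.0154]
eef_rot: [-73.0, 89.9, 15.5]
contact_force: [-0.2, -0.5, 0.6]
gripper_width: 0.0877
```

Call:
play_rows --series '[0.007, 0, 0, 0, 0.003, 0, 0, 0, 0, 0, 0, 0, 0, 0, 0, 0, 0, 0, 0, 0]'

```text
time_s: 9.77
tcp_pos: [0.4359, 0.0118, 0.0064]
eef_rot: [-65.3, 89.9, 23.2]
contact_force: [-0.1, 0.2, 0.7]
gripper_width: 0.0875
```

```bash
python3 -c "
from h import *
d(.4354,.0113,.005)
"
```

```text
t 9.77 tcp [0.4359 0.0118 0.0064] zyaw 88.46 w 0.0875 F [-0.1  0.2  0.7]
tool delta [ 0.0014  0.0005 -0.0005]
```

Call:
play_rows --series '[0, 0, 0, 0, 0, 0, 0, 0, 0, 0, 0, 0, 0, 0, 0, 0, 0, 0, 0, 0]' --jaw 30 --squeeze 20

```text
time_s: 10.18
tcp_pos: [0.4351, 0.0114, 0.0056]
eef_rot: [-59.3, 90.0, 29.1]
contact_force: [-0.1, -0.6, 0.6]
gripper_width: 0.0599
```

Call:
play_rows --series '[0, 0, 0, 0, 0, 0, 0, 0, 0, 0, 0, 0, 0, 0, 0, 0, 0, 0, 0, 0]'

```text
time_s: 10.6
tcp_pos: [0.435, 0.0114, 0.0055]
eef_rot: [116.2, 90.0, -155.4]
contact_force: [-0.7, -0.0, 1.8]
gripper_width: 0.0497
```

Call:
play_rows --series '[-0.005, 0, 0, 0, -0.012, 0, 0, 0, -0.02, 0, 0, 0, -0.03, 0, 0, 0, -0.03, 0, 0, 0]'

```text
time_s: 11.02
tcp_pos: [0.4341, 0.0109, 0.1033]
eef_rot: [116.0, 89.9, -155.6]
contact_force: [1.5, 0.7, -1.2]
gripper_width: 0.05
```

```bash
python3 -c "
from h import *
d(.5927,-.095,.12)
"
```

```text
t 11.02 tcp [0.4341 0.0109 0.1033] zyaw 88.44 w 0.05 F [ 1.5  0.7 -1.2]
tool delta [-0.017  -0.1614 -0.1016]
```

Call:
play_rows --series '[-0.01, -0.01, -0.006, 0, -0.007, -0.02, -0.012, 0, 0, -0.025, -0.016, 0, 0, -0.025, -0.016, 0, 0, -0.025, -0.016, 0]'

```text
time_s: 11.43
tcp_pos: [0.5391, -0.0582, 0.1201]
eef_rot: [-62.8, 90.0, 25.7]
contact_force: [-0.4, 0.8, -0.8]
gripper_width: 0.0498
```

Call:
play_rows --series '[0, -0.025, -0.016, 0, 0, -0.02, -0.012, 0, 0, -0.011, -0.007, 0, 0, 0, 0, 0, 0, 0, 0, 0]'

```text
time_s: 11.85
tcp_pos: [0.5929, -0.0944, 0.1189]
eef_rot: [90.5, 89.9, 178.8]
contact_force: [-0.2, 0.7, -0.8]
gripper_width: 0.0496
```

```bash
python3 -c "
from h import *
from plant import *
import pickle
d(.592,-.095,.0455)
for n in ['top','side','wrist']:
  c=capture(n);cv2.imwrite('pics/w4%s.png'%n,c['img'])
  pickle.dump(c,open('w4%s.pkl'%n,'wb'))
"
```

```text
t 11.85 tcp [ 0.5929 -0.0944  0.1189] zyaw 88.36 w 0.0496 F [-0.2  0.7 -0.8]
tool delta [ 0.0734  0.0008 -0.0006]
```

View pics/w4wrist.png

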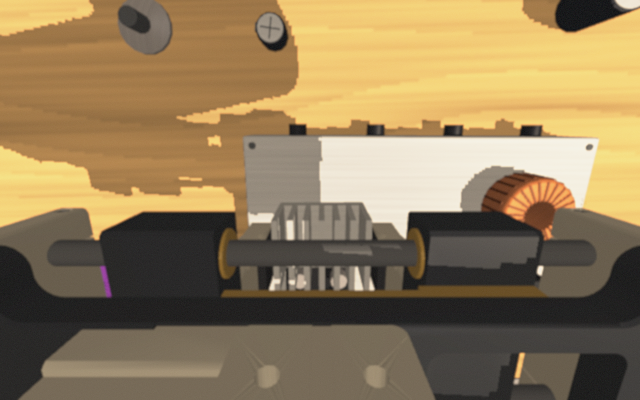

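View pics/w4side.png

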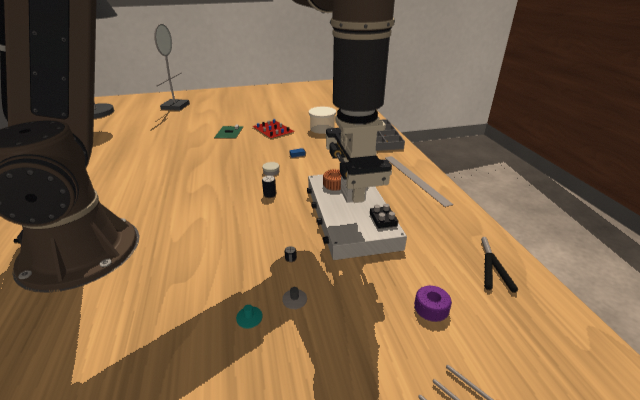

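Wrist view: heatsink held above the chassis, toroid seated at about (541,207). Lowering.

Call:
play_rows --series '[0.01, 0.0005, -0.0005, 0, 0.018, 0, 0, 0, 0.02, 0, 0, 0, 0.014, 0, 0, 0, 0.006, 0, 0, 0]'

```text
time_s: 12.42
tcp_pos: [0.5908, -0.0941, 0.049]
eef_rot: [91.2, 89.8, 179.7]
contact_force: [-0.3, 0.1, -1.4]
gripper_width: 0.0501
```

Call:
play_rows --series '[0.003, 0, 0, 0, 0.0015, 0, 0, 0, 0, 0, 0, 0, 0, 0, 0, 0, 0, 0, 0, 0]'

```text
time_s: 12.83
tcp_pos: [0.5932, -0.0944, 0.0478]
eef_rot: [-82.6, 89.9, 5.9]
contact_force: [0.6, 0.4, -0.5]
gripper_width: 0.0497
```

```bash
python3 -c "
from h import *
import pickle
d(.592,-.095,.0455)
c=pickle.load(open('w4wrist.pkl','rb'));im=c['img']
cv2.imwrite('pics/w4z.png',cv2.resize(im[160:250,470:600],(780,540),interpolation=cv2.INTER_CUBIC))
"
```

```text
t 12.83 tcp [ 0.5932 -0.0944  0.0478] zyaw 88.45 w 0.0497 F [ 0.6  0.4 -0.5]
tool delta [ 0.0023  0.0012 -0.0007]
```

View pics/w4z.png

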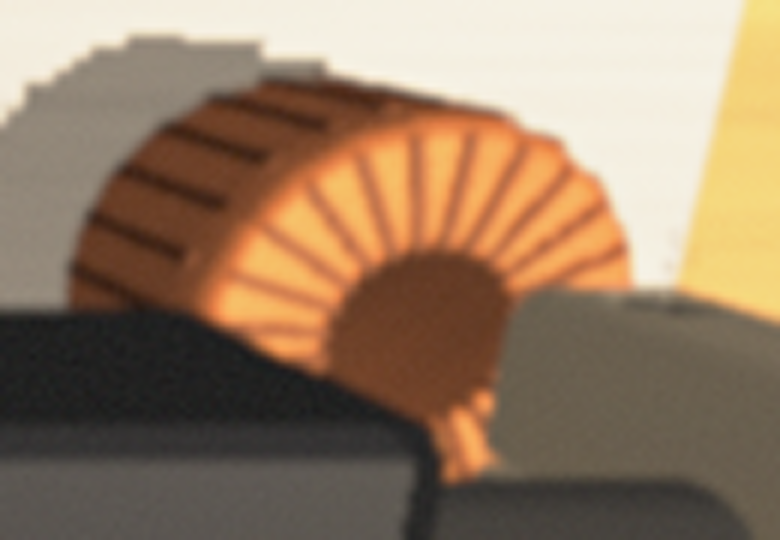

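Lower the last 2 mm until contact, then release.

Call:
play_rows --series '[0.001, 0.0005, 0, 0, 0.001, 0, 0, 0, 0.0003, 0, 0, 0, 0, 0, 0, 0, 0, 0, 0, 0]'

```text
time_s: 13.25
tcp_pos: [0.5925, -0.0944, 0.0456]
eef_rot: [-91.1, 89.9, -2.6]
contact_force: [-2.5, 0.9, 4.6]
gripper_width: 0.05
```

```bash
python3 -c "
from h import *
d(.592,-.095,.0455)"
```

```text
t 13.25 tcp [ 0.5925 -0.0944  0.0456] zyaw 88.46 w 0.05 F [-2.5  0.9  4.6]
tool delta [ 0.0001  0.0005 -0.0006]
```

Call:
play_rows --series '[0, 0, 0, 0, 0, 0, 0, 0, 0, 0, 0, 0, 0, 0, 0, 0, 0, 0, 0, 0]' --jaw 100

```text
time_s: 13.67
tcp_pos: [0.5922, -0.0945, 0.0446]
eef_rot: [95.7, 90.0, -175.8]
contact_force: [1.4, -0.1, 0.7]
gripper_width: 0.0771
```

Call:
play_rows --series '[0, 0, 0, 0, 0, 0, 0, 0, 0, 0, 0, 0, -0.01, 0, 0, 0, -0.02, 0, 0, 0]'

```text
time_s: 14.08
tcp_pos: [0.5905, -0.0945, 0.0732]
eef_rot: [95.4, 89.7, -176.2]
contact_force: [0.6, -0.4, 0.5]
gripper_width: 0.0875
```

Call:
play_rows --series '[-0.03, 0, 0, 0, -0.03, 0.01, -0.01, 0, -0.01, 0.02, -0.02, 0, 0, 0.022, -0.022, 0, 0, 0.022, -0.022, 0]'

```text
time_s: 14.5
tcp_pos: [0.5162, -0.1668, 0.1466]
eef_rot: [-88.6, 89.8, -0.1]
contact_force: [0.4, -0.7, -0.5]
gripper_width: 0.0878
```

Call:
play_rows --series '[0, 0.022, -0.022, 0, 0, 0.022, -0.022, 0, 0, 0.01, -0.01, 0, 0, 0, 0, 0, 0, 0, 0, 0]'

```text
time_s: 14.92
tcp_pos: [0.4607, -0.2195, 0.1456]
eef_rot: [-98.0, 89.9, -9.7]
contact_force: [0.8, 0.5, 0.2]
gripper_width: 0.0877
```

```bash
python3 -c "
from h import *
from plant import *
import pickle
d(.4377,-.246,.010)
for n in ['top','side','wrist']:
  c=capture(n);cv2.imwrite('pics/w5%s.png'%n,c['img'])
  pickle.dump(c,open('w5%s.pkl'%n,'wb'))
cv2.imwrite('pics/w5t.png',cv2.resize(cv2.imread('pics/w5top.png')[115:265,240:390],(600,600),interpolation=cv2.INTER_CUBIC))
"
```

```text
t 14.92 tcp [ 0.4607 -0.2195  0.1456] zyaw 88.36 w 0.0877 F [0.8 0.5 0.2]
tool delta [ 0.1356  0.0225 -0.0271]
```

View pics/w5wrist.png

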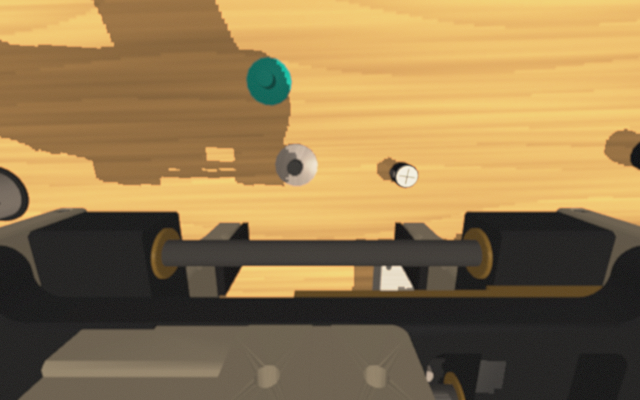

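View pics/w5t.png

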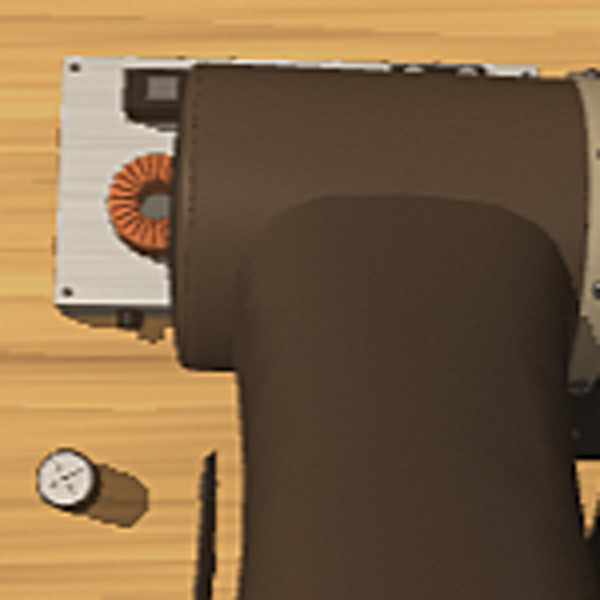

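```bash
python3 -c "
from h import *
import pickle
t=pickle.load(open('w5top.pkl','rb'));s=pickle.load(open('w5side.pkl','rb'));w=pickle.load(open('w5wrist.pkl','rb'))
B=lambda u,v:(240+(u+.5)/4-.5,115+(v+.5)/4-.5)
print('tor L',ray(t,B(107,203),.072),'T',ray(t,B(158,152),.072),'hole',ray(t,B(158,204),.072),'inl',ray(t,B(162,88),.068))
cv2.imwrite('pics/w5s.png',cv2.resize(s['img'][150:260,300:410],(600,600),interpolation=cv2.INTER_CUBIC))
cv2.imwrite('pics/w5d.png',cv2.resize(w['img'][130:200,260:330],(560,560),interpolation=cv2.INTER_CUBIC))
"
```

```text
tor L [0.598563   0.10669869 0.072     ] T [0.62977253 0.07600514 0.072     ] hole [0.59748608 0.07622179 0.072     ] inl [0.67131766 0.07355023 0.068     ]
```

View pics/w5s.png

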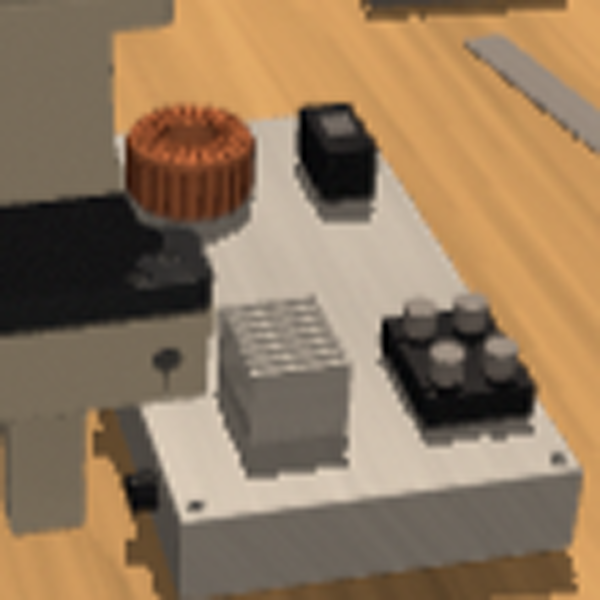

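View pics/w5d.png

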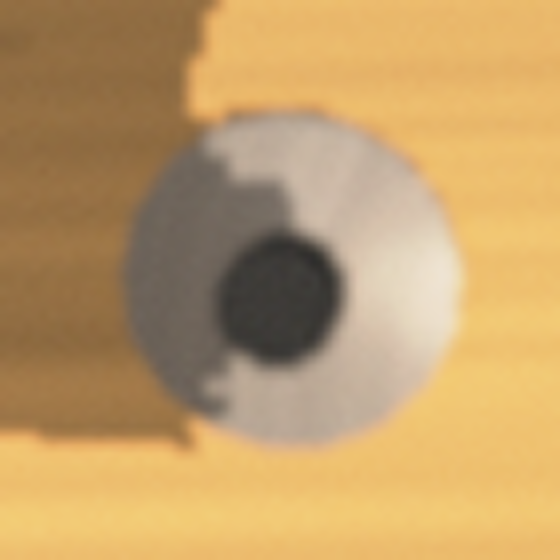

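Side view: toroid and heatsink stand upright on the chassis, heatsink square to the terminals. Disc rim centred at (296,164) in the wrist view.

```bash
python3 -c "
from h import *
import pickle
w=pickle.load(open('w5wrist.pkl','rb'));s=pickle.load(open('w5side.pkl','rb'))
W=lambda u,v:(260+(u+.5)/8-.5,130+(v+.5)/8-.5)
print(ray(w,W(293,279),.004),ray(w,W(281,300),.026))
k=600/110
S=lambda u,v:(300+(u+.5)/k-.5,150+(v+.5)/k-.5)
for u in [(217,308),(316,297),(350,366),(250,377)]: print('hs',ray(s,S(*u),.074))
for u in [(419,304),(471,300),(501,344),(446,348)]: print('post',ray(s,S(*u),.068))
d(.4377,-.246,.0105)
"
```

```text
[ 0.43727853 -0.24525587  0.004     ] [ 0.43689154 -0.24481231  0.026     ]
hs [ 0.57153251 -0.07319348  0.074     ]
hs [ 0.61265533 -0.0747479   0.074     ]
hs [ 0.6104363 -0.1235997  0.074    ]
hs [ 0.57096601 -0.12170226  0.074     ]
post [ 0.65492768 -0.08080704  0.068     ]
post [ 0.67657116 -0.08292601  0.068     ]
post [ 0.67637254 -0.11516368  0.068     ]
post [ 0.65426994 -0.11276439  0.068     ]
t 15.07 tcp [ 0.4616 -0.2186  0.145 ] zyaw 88.48 w 0.0876 F [ 0.7  0.7 -0.1]
tool delta [ 0.1345  0.0233 -0.0281]
```

Call:
play_rows --series '[0.01, 0.008, -0.009, 0, 0.02, 0.01, -0.012, 0, 0.025, 0.006, -0.006, 0, 0.025, 0, 0, 0, 0.02, 0, 0, 0]'

```text
time_s: 15.48
tcp_pos: [0.436, -0.2449, 0.0432]
eef_rot: [71.6, 90.0, 160.1]
contact_force: [0.6, 0.3, 0.8]
gripper_width: 0.0878
```

Call:
play_rows --series '[0.015, 0, 0, 0, 0.01, 0, 0, 0, 0.005, 0, 0, 0, 0, 0, 0, 0, 0, 0, 0, 0]'

```text
time_s: 15.9
tcp_pos: [0.4367, -0.245, 0.0147]
eef_rot: [109.4, 90.0, -162.1]
contact_force: [-0.2, -0.4, -0.6]
gripper_width: 0.0876
```

```bash
python3 -c "
from h import *
d(.437,-.245,.0105)
"
```

```text
t 15.9 tcp [ 0.4367 -0.245   0.0147] zyaw 88.5 w 0.0876 F [-0.2 -0.4 -0.6]
tool delta [ 0.0042 -0.0004 -0.    ]
```

Call:
play_rows --series '[0.0025, 0, 0, 0, 0.001, 0, 0, 0, 0, 0, 0, 0, 0, 0, 0, 0, 0, 0, 0, 0]' --jaw 5 --squeeze 15

```text
time_s: 16.32
tcp_pos: [0.4362, -0.2453, 0.0115]
eef_rot: [-96.0, 90.0, -7.6]
contact_force: [-0.2, 0.4, 0.5]
gripper_width: 0.0602
```

Call:
play_rows --series '[0, 0, 0, 0, 0, 0, 0, 0, 0, 0, 0, 0, 0, 0, 0, 0, 0, 0, 0, 0]'

```text
time_s: 16.73
tcp_pos: [0.436, -0.2453, 0.0112]
eef_rot: [-82.7, 90.0, 5.7]
contact_force: [0.5, 0.2, 0.7]
gripper_width: 0.0263
```

Call:
play_rows --series '[0, 0, 0, 0, 0, 0, 0, 0, 0, 0, 0, 0, 0, 0, 0, 0, 0, 0, 0, 0]'

```text
time_s: 17.15
tcp_pos: [0.436, -0.2452, 0.0111]
eef_rot: [85.3, 90.0, 173.7]
contact_force: [-0.0, -0.7, 0.2]
gripper_width: 0.0154
```

```bash
python3 -c "
from h import *
from plant import *
d(.437,-.245,.0105)
cv2.imwrite('pics/w6.png',capture('side')['img'][250:350,200:400].repeat(4,0).repeat(4,1))
"
```

```text
t 17.15 tcp [ 0.436  -0.2452  0.0111] zyaw 88.44 w 0.0154 F [-0.  -0.7  0.2]
tool delta [ 0.0006 -0.0009  0.0003]
```

View pics/w6.png

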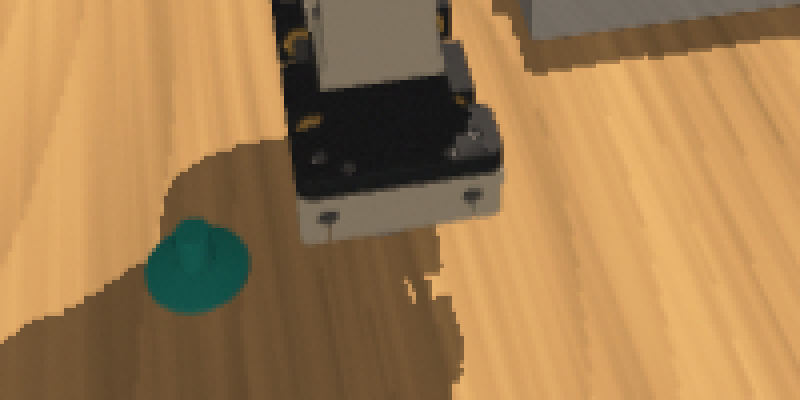

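Call:
play_rows --series '[-0.005, 0, 0, 0, -0.012, 0, 0, 0, -0.025, 0, 0, 0, -0.03, 0, 0, 0, -0.03, 0, 0.005, 0]'

```text
time_s: 17.62
tcp_pos: [0.4355, -0.2405, 0.1142]
eef_rot: [87.9, 89.9, 176.3]
contact_force: [2.1, 0.1, -0.3]
gripper_width: 0.0157
```

```bash
python3 -c "
from h import *
d(.598,.0755,.13)
"
```

```text
t 17.62 tcp [ 0.4355 -0.2405  0.1142] zyaw 88.42 w 0.0157 F [ 2.1  0.1 -0.3]
tool delta [-0.016  -0.1537  0.3203]
```

Call:
play_rows --series '[-0.01, -0.006, 0.012, 0, -0.006, -0.012, 0.025, 0, 0, -0.015, 0.031, 0, 0, -0.015, 0.031, 0, 0, -0.015, 0.031, 0]'

```text
time_s: 18.03
tcp_pos: [0.5031, -0.1107, 0.13]
eef_rot: [-74.8, 89.9, 13.6]
contact_force: [0.7, -0.7, -0.9]
gripper_width: 0.0154
```

Call:
play_rows --series '[0, -0.015, 0.031, 0, 0, -0.015, 0.031, 0, 0, -0.015, 0.031, 0, 0, -0.015, 0.031, 0, 0, -0.015, 0.031, 0]'

```text
time_s: 18.45
tcp_pos: [0.5822, 0.0425, 0.1295]
eef_rot: [-24.5, 90.0, 63.9]
contact_force: [1.4, -1.0, -0.6]
gripper_width: 0.0155
```

Call:
play_rows --series '[0, -0.01, 0.022, 0, 0, -0.006, 0.013, 0, 0, 0, 0, 0, 0, 0, 0, 0, 0, 0, 0, 0]'

```text
time_s: 18.87
tcp_pos: [0.5981, 0.0747, 0.129]
eef_rot: [108.5, 89.9, -163.1]
contact_force: [-0.6, -0.8, -0.3]
gripper_width: 0.0152
```

```bash
python3 -c "
from h import *
from plant import *
import pickle
d(.598,.0755,.083)
for n in ['side','wrist']:
  c=capture(n);cv2.imwrite('pics/w7%s.png'%n,c['img'])
  pickle.dump(c,open('w7%s.pkl'%n,'wb'))
s=c=pickle.load(open('w7side.pkl','rb'))
cv2.imwrite('pics/w7s.png',cv2.resize(s['img'][120:270,290:420],(650,750),interpolation=cv2.INTER_CUBIC)[:600])
"
```

```text
t 18.87 tcp [0.5981 0.0747 0.129 ] zyaw 88.42 w 0.0152 F [-0.6 -0.8 -0.3]
tool delta [0.046  0.0001 0.0008]
```

View pics/w7s.png

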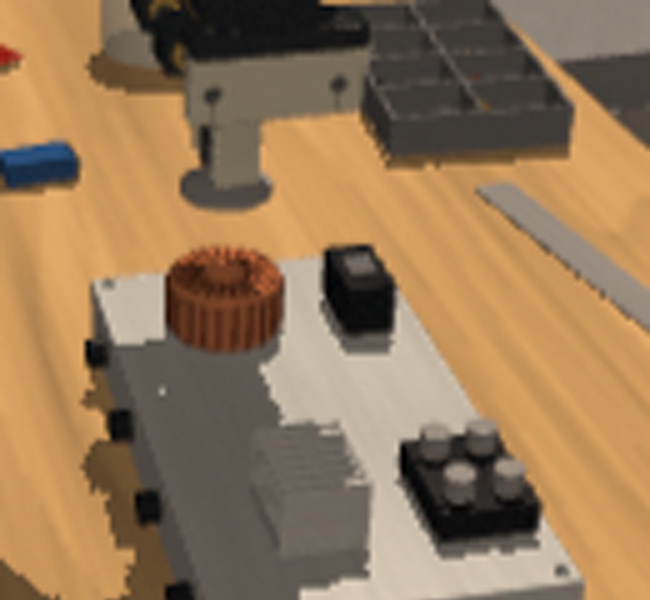

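View pics/w7wrist.png

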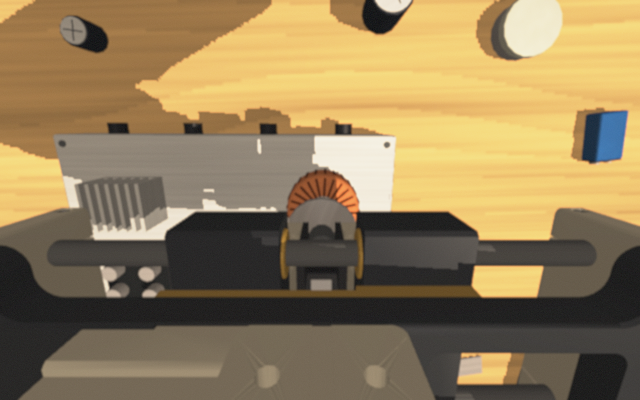

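Disc hangs level; in the side view its column (226) matches the toroid's (225), and in the wrist view both sit at column 323.

Call:
play_rows --series '[0.008, 0, 0.0005, 0, 0.014, 0, 0, 0, 0.012, 0, 0, 0, 0.007, 0, 0, 0, 0.003, 0, 0, 0]'

```text
time_s: 19.38
tcp_pos: [0.5979, 0.0751, 0.0837]
eef_rot: [111.6, 89.9, -160.0]
contact_force: [-0.3, -0.5, -1.7]
gripper_width: 0.0152
```

Call:
play_rows --series '[0.001, 0, 0, 0, 0, 0, 0, 0, 0, 0, 0, 0, 0, 0, 0, 0, 0, 0, 0, 0]'

```text
time_s: 19.8
tcp_pos: [0.5991, 0.0761, 0.0847]
eef_rot: [-65.4, 89.9, 23.0]
contact_force: [0.1, 0.0, 0.7]
gripper_width: 0.015
```

```bash
python3 -c "
from h import *
d(.598,.0755,.083)
"
```

```text
t 19.8 tcp [0.5991 0.0761 0.0847] zyaw 88.44 w 0.015 F [0.1 0.  0.7]
tool delta [ 0.0017  0.0011 -0.0006]
```

Call:
play_rows --series '[0.0008, 0.001, -0.0004, 0, 0.0006, 0, 0, 0, 0, 0, 0, 0, 0, 0, 0, 0, 0, 0, 0, 0]'

```text
time_s: 20.22
tcp_pos: [0.5978, 0.0756, 0.0828]
eef_rot: [107.6, 90.0, -163.9]
contact_force: [0.2, -0.0, -0.3]
gripper_width: 0.0151
```

```bash
python3 -c "
from h import *
d(.598,.0755,.083)
"
```

```text
t 20.22 tcp [0.5978 0.0756 0.0828] zyaw 88.44 w 0.0151 F [ 0.2 -0.  -0.3]
tool delta [-0.0002 -0.0002 -0.0001]
```

Call:
play_rows --series '[0.0006, 0, 0, 0, 0.0005, 0, 0, 0, 0, 0, 0, 0, 0, 0, 0, 0, 0, 0, 0, 0]'

```text
time_s: 20.63
tcp_pos: [0.5981, 0.0756, 0.0825]
eef_rot: [-89.6, 90.0, -1.1]
contact_force: [-2.0, -0.2, 7.3]
gripper_width: 0.0155
```

```bash
python3 -c "
from h import *
from plant import *
d(.598,.0755,.083)
s=capture('side')
cv2.imwrite('pics/w8s.png',cv2.resize(s['img'][140:220,300:400],(700,560),interpolation=cv2.INTER_CUBIC))
"
```

```text
t 20.63 tcp [0.5981 0.0756 0.0825] zyaw 88.46 w 0.0155 F [-2.  -0.2  7.3]
tool delta [-0.0005  0.0001 -0.0001]
```

View pics/w8s.png

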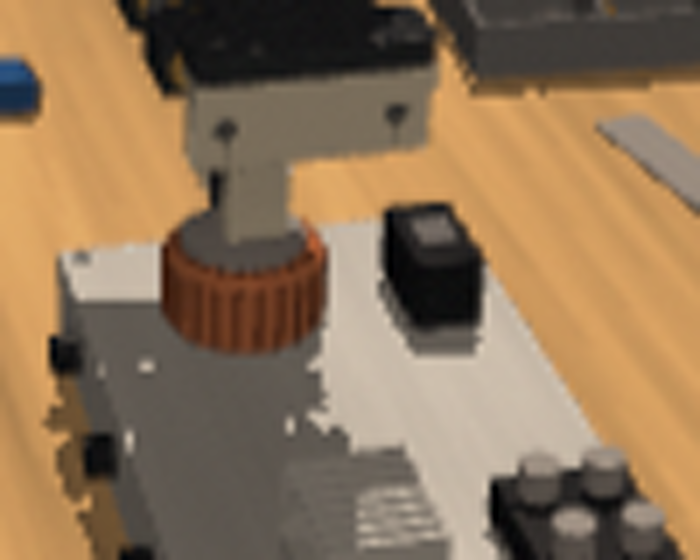

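Contact made (7 N) with the disc on the ring. Releasing.

Call:
play_rows --series '[0, 0, 0, 0, 0, 0, 0, 0, 0, 0, 0, 0, 0, 0, 0, 0, 0, 0, 0, 0]' --jaw 80

```text
time_s: 21.1
tcp_pos: [0.5978, 0.0756, 0.0815]
eef_rot: [110.2, 90.0, -161.4]
contact_force: [1.0, 0.1, 0.5]
gripper_width: 0.0433
```

Call:
play_rows --series '[0, 0, 0, 0, 0, 0, 0, 0, 0, 0, 0, 0, -0.01, 0, 0, 0, -0.02, 0, 0, 0]'

```text
time_s: 21.52
tcp_pos: [0.5963, 0.0751, 0.1101]
eef_rot: [110.9, 89.7, -160.7]
contact_force: [0.1, 0.3, 0.1]
gripper_width: 0.0693
```

Call:
play_rows --series '[-0.025, 0, 0, 0, -0.02, 0.01, 0.003, 0, 0, 0.02, 0.007, 0, 0, 0.025, 0.009, 0, 0, 0.03, 0.01, 0]'

```text
time_s: 21.93
tcp_pos: [0.5137, 0.1071, 0.1576]
eef_rot: [-66.3, 89.9, 22.1]
contact_force: [-0.5, 1.1, 0.0]
gripper_width: 0.0699
```

Call:
play_rows --series '[0, 0.025, 0.01, 0, 0, 0.02, 0.008, 0, 0, 0.01, 0.005, 0, 0, 0, 0, 0, 0, 0, 0, 0]'

```text
time_s: 22.35
tcp_pos: [0.4597, 0.1319, 0.1576]
eef_rot: [-60.1, 89.9, 28.4]
contact_force: [0.2, 0.6, -0.2]
gripper_width: 0.0698
```

```bash
python3 -c "
from h import *
from plant import *
import pickle
d(.4358,.1325,.012)
for n in ['side','wrist','top']:
  c=capture(n);cv2.imwrite('pics/w9%s.png'%n,c['img'])
  pickle.dump(c,open('w9%s.pkl'%n,'wb'))
s=c=pickle.load(open('w9side.pkl','rb'))
cv2.imwrite('pics/w9s.png',cv2.resize(s['img'][150:260,300:410],(600,600),interpolation=cv2.INTER_CUBIC))
"
```

```text
t 22.35 tcp [0.4597 0.1319 0.1576] zyaw 88.54 w 0.0698 F [ 0.2  0.6 -0.2]
tool delta [ 1.456e-01  2.420e-02 -1.000e-04]
```

View pics/w9s.png

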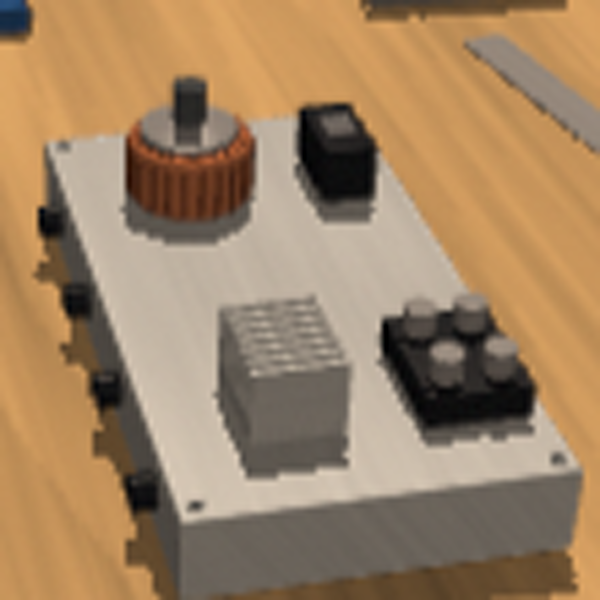

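View pics/w9wrist.png

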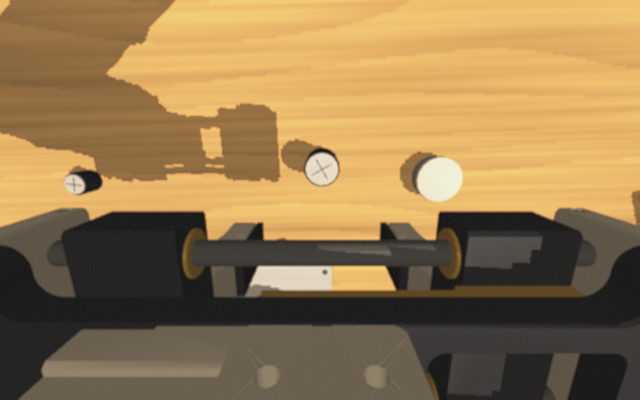

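View pics/w9top.png

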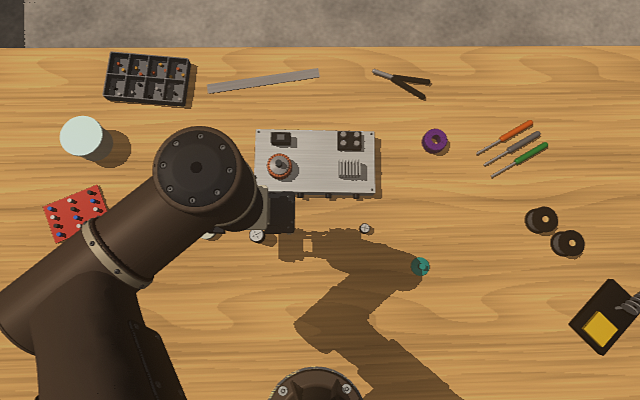

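Side/top views: disc bolt-up on the toroid, heatsink standing; wrist: tall capacitor top (322,168), tin (437,179).

```bash
python3 -c "
from h import *
import pickle
t=pickle.load(open('w9top.pkl','rb'));w=pickle.load(open('w9wrist.pkl','rb'))
print('cap',ray(w,(322,168),.05),'tin',ray(w,(437,179),.022),ray(w,(413,179),.022))
cv2.imwrite('pics/w9t.png',cv2.resize(t['img'][120:200,250:385],(810,480),interpolation=cv2.INTER_CUBIC)[:, :800])
"
```

```text
cap [0.4353241  0.13306481 0.05      ] tin [0.45462808 0.25606737 0.022     ] [0.45395989 0.23032558 0.022     ]
```

View pics/w9t.png

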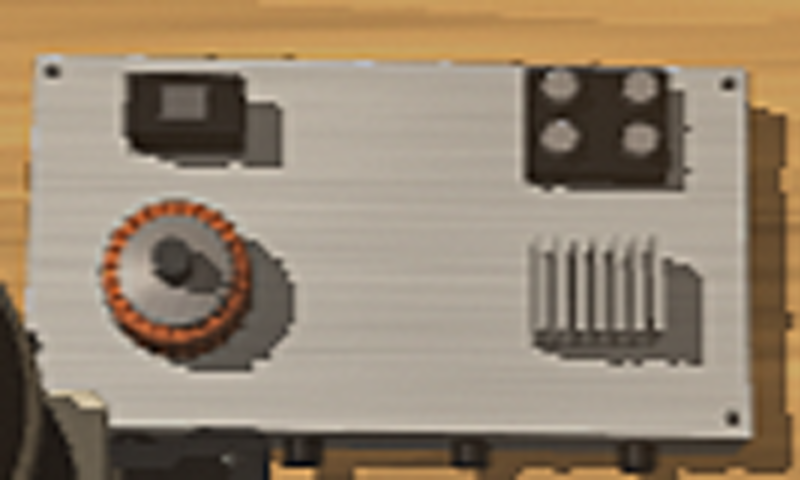

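```bash
python3 -c "
from h import *
import pickle
t=pickle.load(open('w9top.pkl','rb'))
B=lambda u,v:(250+(u+.5)/6-.5,120+(v+.5)/6-.5)
r=lambda n,u,v,z:print(n,np.round(ray(t,B(u,v),z)[:2]*1000,1))
r('posts',599.5,110.75,.068);r('inl',185,103,.068);r('torL',103,272,.072);r('torR',250,272,.072);r('torT',176,200,.072)
r('hsTL',531,238,.074);r('hsTR',667,238,.074);r('hsBL',531,332,.074);r('hsBR',667,332,.074)
r('discL',120,272,.076);r('discR',235,272,.076);r('bolt',172,260,.098)
"
```

```text
posts [665.5 -96.1]
inl [671.   72.8]
torL [599.7 105.8]
torR [598.8  47.2]
torT [629.1  76.5]
hsTL [610.7 -65.8]
hsTR [ 609.9 -120.7]
hsBL [571.9 -64.6]
hsBR [ 571.1 -119.1]
discL [598.5  98.7]
discR [597.8  53. ]
bolt [597.3  76.6]
```

Call:
play_rows --series '[0.012, 0.008, 0, 0, 0.025, 0.01, 0, 0, 0.03, 0.006, 0, 0, 0.03, 0, 0, 0, 0.02, 0, 0, 0]'

```text
time_s: 22.92
tcp_pos: [0.4348, 0.131, 0.0374]
eef_rot: [126.6, 89.9, -145.0]
contact_force: [-0.2, -0.1, -0.4]
gripper_width: 0.0702
```

Call:
play_rows --series '[0.015, 0, 0, 0, 0.008, 0, 0, 0, 0.004, 0, 0, 0, 0, 0, 0, 0, 0, 0, 0, 0]'

```text
time_s: 23.33
tcp_pos: [0.4359, 0.1321, 0.013]
eef_rot: [-70.2, 90.0, 18.2]
contact_force: [-0.2, -0.5, 0.4]
gripper_width: 0.0699
```

```bash
python3 -c "
from h import *
d(.4356,.1327,.012)
"
```

```text
t 23.33 tcp [0.4359 0.1321 0.013 ] zyaw 88.43 w 0.0699 F [-0.2 -0.5  0.4]
tool delta [0.001  0.0003 0.0005]
```

Call:
play_rows --series '[0, 0, 0.0005, 0, 0, 0, 0, 0, 0, 0, 0, 0, 0, 0, 0, 0, 0, 0, 0, 0]' --jaw 20 --squeeze 15

```text
time_s: 23.75
tcp_pos: [0.4355, 0.1327, 0.013]
eef_rot: [-48.5, 90.0, 40.0]
contact_force: [0.4, 0.4, 0.4]
gripper_width: 0.0424
```

Call:
play_rows --series '[0, 0, 0, 0, 0, 0, 0, 0, 0, 0, 0, 0, 0, 0, 0, 0, 0, 0, 0, 0]'

```text
time_s: 24.17
tcp_pos: [0.4354, 0.1326, 0.0128]
eef_rot: [-58.8, 90.0, 29.6]
contact_force: [-1.2, 0.2, 5.8]
gripper_width: 0.0352
```

Call:
play_rows --series '[-0.005, 0, 0, 0, -0.012, 0, 0, 0, -0.025, 0, 0, 0, -0.03, 0, 0, 0, -0.03, 0, 0, 0]'

```text
time_s: 24.58
tcp_pos: [0.4346, 0.1319, 0.1155]
eef_rot: [130.8, 89.9, -140.7]
contact_force: [1.4, 1.1, -0.6]
gripper_width: 0.0346
```

```bash
python3 -c "
from h import *
d(.5953,-.0098,.16)
"
```

```text
t 24.58 tcp [0.4346 0.1319 0.1155] zyaw 88.44 w 0.0346 F [ 1.4  1.1 -0.6]
tool delta [-0.0446 -0.1644 -0.1373]
```

Call:
play_rows --series '[-0.02, -0.01, -0.009, 0, -0.02, -0.021, -0.017, 0, -0.005, -0.026, -0.022, 0, 0, -0.026, -0.022, 0, 0, -0.026, -0.022, 0]'

```text
time_s: 25.0
tcp_pos: [0.5429, 0.0367, 0.1607]
eef_rot: [-58.1, 89.9, 30.4]
contact_force: [0.2, 1.6, -1.7]
gripper_width: 0.0348
```

Call:
play_rows --series '[0, -0.026, -0.022, 0, 0, -0.018, -0.015, 0, 0, -0.011, -0.008, 0, 0, 0, 0, 0, 0, 0, 0, 0]'

```text
time_s: 25.42
tcp_pos: [0.5951, -0.0092, 0.159]
eef_rot: [93.9, 89.9, -177.8]
contact_force: [0.4, 0.5, -0.3]
gripper_width: 0.0346
```

```bash
python3 -c "
from h import *
from plant import *
import pickle
d(.5953,-.0098,.0528)
for n in ['side','wrist']:
  c=capture(n);cv2.imwrite('pics/wa%s.png'%n,c['img'])
  pickle.dump(c,open('wa%s.pkl'%n,'wb'))
"
```

```text
t 25.42 tcp [ 0.5951 -0.0092  0.159 ] zyaw 88.35 w 0.0346 F [ 0.4  0.5 -0.3]
tool delta [ 0.1062 -0.0004 -0.0005]
```

View pics/wawrist.png

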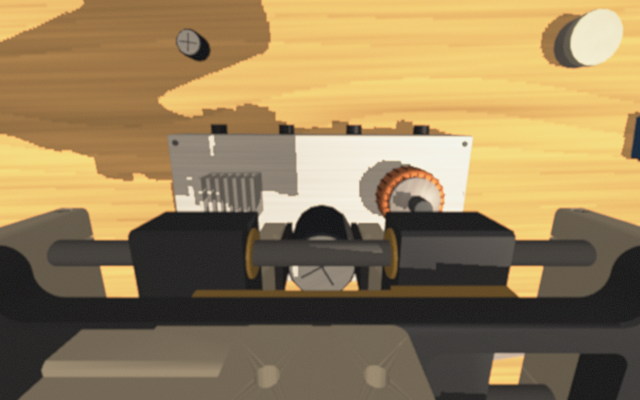

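View pics/waside.png

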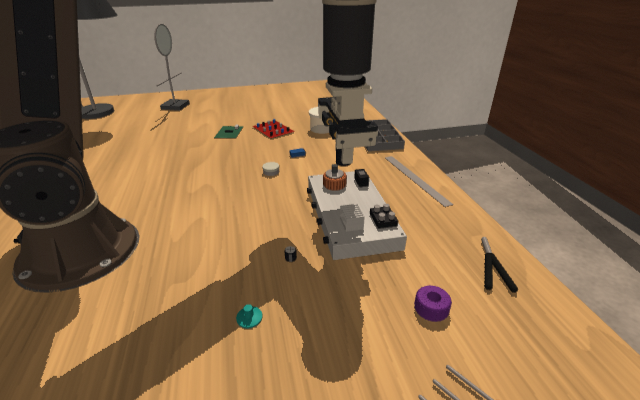

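Capacitor held upright between the toroid (410,190) and heatsink (230,190). Lowering; will open only to 50 % to keep the fingers clear of the neighbours.

Call:
play_rows --series '[0.01, -0.0003, -0.0004, 0, 0.02, 0, 0, 0, 0.025, 0, 0, 0, 0.022, 0, 0, 0, 0.015, 0, 0, 0]'

```text
time_s: 25.93
tcp_pos: [0.594, -0.0086, 0.0654]
eef_rot: [91.6, 89.9, -179.9]
contact_force: [-0.4, -0.9, -1.6]
gripper_width: 0.0347
```

Call:
play_rows --series '[0.008, 0, 0, 0, 0.003, 0, 0, 0, 0.001, 0, 0, 0, 0, 0, 0, 0, 0, 0, 0, 0]'

```text
time_s: 26.35
tcp_pos: [0.5965, -0.009, 0.0567]
eef_rot: [-75.2, 89.9, 13.3]
contact_force: [0.7, 0.1, -0.6]
gripper_width: 0.0349
```

```bash
python3 -c "
from h import *
d(.5953,-.0098,.0528)
"
```

```text
t 26.35 tcp [ 0.5965 -0.009   0.0567] zyaw 88.46 w 0.0349 F [ 0.7  0.1 -0.6]
tool delta [ 0.0039  0.0012 -0.0008]
```

Call:
play_rows --series '[0.001, 0, -0.0005, 0, 0.001, 0, 0, 0, 0.0005, 0, 0, 0, 0, 0, 0, 0, 0, 0, 0, 0]'

```text
time_s: 26.77
tcp_pos: [0.5958, -0.0099, 0.0533]
eef_rot: [-74.4, 90.0, 14.0]
contact_force: [-0.7, -0.1, -0.5]
gripper_width: 0.0345
```

```bash
python3 -c "
from h import *
d(.5953,-.0098,.0528)
"
```

```text
t 26.77 tcp [ 0.5958 -0.0099  0.0533] zyaw 88.44 w 0.0345 F [-0.7 -0.1 -0.5]
tool delta [0.0005 0.0005 0.    ]
```

Call:
play_rows --series '[0.0006, 0, 0, 0, 0.0006, 0, 0, 0, 0, 0, 0, 0, 0, 0, 0, 0, 0, 0, 0, 0]'

```text
time_s: 27.18
tcp_pos: [0.596, -0.0098, 0.0529]
eef_rot: [-99.2, 90.0, -10.8]
contact_force: [-2.8, -0.0, 5.9]
gripper_width: 0.0345
```

```bash
python3 -c "
from h import *
d(.5953,-.0098,.0528)
"
```

```text
t 27.18 tcp [ 0.596  -0.0098  0.0529] zyaw 88.46 w 0.0345 F [-2.8 -0.   5.9]
tool delta [0.0001 0.0007 0.    ]
```

Contact made. Release and retreat upward, then away.

Call:
play_rows --series '[0, 0, 0, 0, 0, 0, 0, 0, 0, 0, 0, 0, 0, 0, 0, 0, 0, 0, 0, 0]' --jaw 50

```text
time_s: 27.6
tcp_pos: [0.5958, -0.0098, 0.0518]
eef_rot: [97.3, 90.0, -174.2]
contact_force: [-0.8, 0.6, -0.3]
gripper_width: 0.0437
```

Call:
play_rows --series '[-0.005, 0, 0, 0, -0.01, 0, 0, 0, -0.02, 0, 0, 0, -0.025, 0, 0, 0, -0.03, 0, 0, 0]'

```text
time_s: 28.02
tcp_pos: [0.595, -0.01, 0.1427]
eef_rot: [105.3, 89.9, -166.2]
contact_force: [1.3, 0.3, -0.7]
gripper_width: 0.0437
```

Call:
play_rows --series '[-0.03, 0, -0.005, 0, -0.03, 0.005, -0.02, 0, 0, 0.01, -0.03, 0, 0, 0.01, -0.035, 0, 0, 0.01, -0.035, 0]'

```text
time_s: 28.43
tcp_pos: [0.5573, -0.1346, 0.204]
eef_rot: [-83.6, 89.8, 5.0]
contact_force: [0.3, -0.8, 0.2]
gripper_width: 0.0438
```

Call:
play_rows --series '[0, 0.01, -0.035, 0, 0, 0.01, -0.035, 0, 0, 0.01, -0.035, 0, 0, 0.01, -0.035, 0, 0, 0.01, -0.035, 0]'

```text
time_s: 28.85
tcp_pos: [0.502, -0.309, 0.2033]
eef_rot: [-107.7, 89.9, -19.3]
contact_force: [1.1, -0.4, 0.3]
gripper_width: 0.0438
```

Call:
play_rows --series '[0, 0.01, -0.03, 0, 0, 0.01, -0.02, 0, 0, 0.005, -0.01, 0, 0, 0, 0, 0, 0, 0, 0, 0]'

```text
time_s: 29.27
tcp_pos: [0.4759, -0.3669, 0.2026]
eef_rot: [-101.1, 90.0, -12.7]
contact_force: [0.1, 0.6, -0.1]
gripper_width: 0.0438
```

```bash
python3 -c "
from h import *
from plant import *
import pickle
d(0,0,0)
for n in ['side','top']:
  c=capture(n);cv2.imwrite('pics/wb%s.png'%n,c['img'])
  pickle.dump(c,open('wb%s.pkl'%n,'wb'))
t=pickle.load(open('wbtop.pkl','rb'))['img'];s=pickle.load(open('wbside.pkl','rb'))['img']
cv2.imwrite('pics/wbt.png',cv2.resize(t[120:200,250:383],(798,480),interpolation=cv2.INTER_CUBIC))
cv2.imwrite('pics/wbs.png',cv2.resize(s[150:260,300:410],(600,600),interpolation=cv2.INTER_CUBIC))
"
```

```text
t 29.27 tcp [ 0.4759 -0.3669  0.2026] zyaw 88.37 w 0.0438 F [ 0.1  0.6 -0.1]
tool delta [0.2022 0.4863 0.3532]
```

View pics/wbt.png

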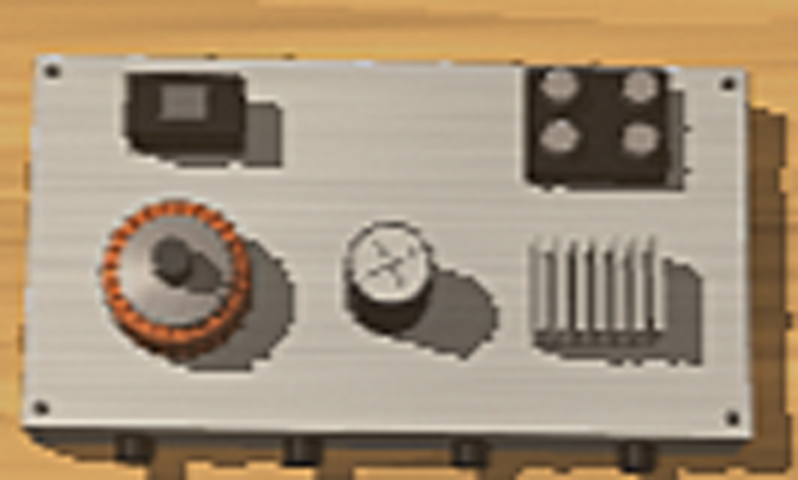

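View pics/wbs.png

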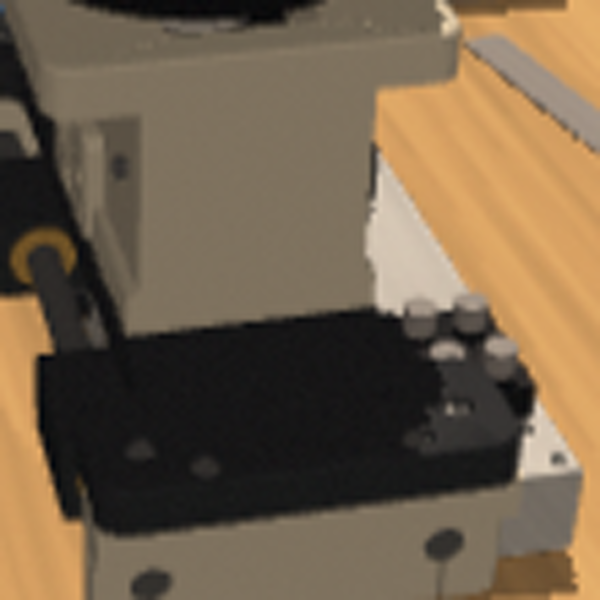

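View pics/wbtop.png

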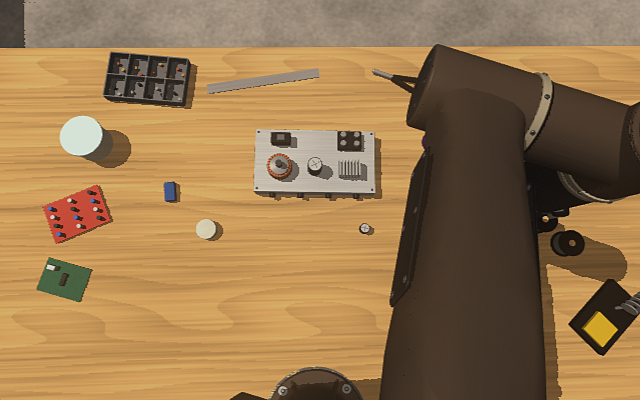

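```bash
python3 -c "
from h import *
import pickle
t=pickle.load(open('wbtop.pkl','rb'))
B=lambda u,v:(250+(u+.5)/6-.5,120+(v+.5)/6-.5)
r=lambda u,v,z:ray(t,B(u,v),z)[:2]*1000
a=np.radians(-1.6);R=np.array([[np.cos(a),np.sin(a)],[-np.sin(a),np.cos(a)]])
inl=r(185,103,.068);ter=r(599.5,110.75,.068);tor=r(176.5,273,.072);hs=r(599,285,.074);cap=r(389,263,.09);disc=r(177.5,272,.076)
for n,p in dict(inl=inl,ter=ter,tor=tor,hs=hs,cap=cap).items(): print(n,p.round(1))
print('tor-inl',R@(tor-inl),'hs-ter',R@(hs-ter),'cap-mid',R@(cap-(tor+hs)/2),'disc-tor',disc-tor)
# fin bottoms edges
print('hs L/R edges', r(530,285,.074),r(668,285,.074),'term L/R',r(527,185,.056),r(670,186,.056))
"
```

```text
inl [671.   72.8]
ter [665.5 -96.1]
tor [598.8  76.5]
hs [590.8 -92.5]
cap [596.9  -8.1]
tor-inl [-72.23640078   1.65285013] hs-ter [-74.79836717   1.42877407] cap-mid [ 2.11024723 -0.03023196] disc-tor [-0.64028699 -0.65138547]
hs L/R edges [591.23101327 -64.81977536] [ 590.38703872 -120.31113109] term L/R [638.09329263 -66.4302931 ] [ 636.84893489 -125.42220026]
```

```bash
python3 -c "
from plant import *
print(close_job())"
```

```text
the job is handed in; nothing more can be done
None
```

All four parts are on the chassis and released, placed in the order asked, and I handed the job in at about 29.4 s. `close_job` gives no verdict.

| Part | Top-camera check before handing in |
|---|---|
| Ring transformer | Flat, 72 mm in front of the inlet's centre (gap about 29 mm), 1.7 mm off to the side |
| Heatsink | Fins up and square, 75 mm in front of the terminals' centre (gap about 32 mm), 1.4 mm off to the side |
| Clamp disc | Bolt up on the transformer, within about 1 mm of its centre |
| Tall capacitor | Upright, midway to within 1 mm, 2 mm behind the line through the other two |

- **Bystanders:** the short capacitor, tin and battery are at the same pixels as at the start.
- **Forces:** every placing contact I read stayed under 8 N.
- **Disagreement:** the side view put the heatsink about 2.4 mm off to the other side. That is about the calibration error, so I left it where it was.
- **Not checked:** the arm blocked the side camera's last view, so only the top camera confirmed the final layout.

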